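Take the retaining clip off a jar mill's roller shaft

TASK

The worn drive gear on the jar mill's front roller has to be changed: pry the E-shaped retaining clip out of the groove at the end of the front roller's shaft by hooking its closed back with the hooked pick and pulling it off sideways, not with the fingers. Put the clip in the steel parts tray, lay the pick down flat on the bench, clear of the tray, and leave the loose gear, the jar, the bottle and the screwdriver on the bench where they are.

Things in the scene. Friction and masses are not known exactly. Their poses are not given: they have to be found in the camera images.
- mill: Bench-top jar mill, white, fixed. Origin on the bench under the middle of the front shaft's groove; z up, +y out along the front shaft to its free end, -x the mill's front (robot side). Housing up to 185 mm high at y below -40 mm, from 65 mm in front of (-x) to 205 mm behind the shaft. Two black rollers, 60 mm thick; the rear one's shaft, 140 mm further in +x, has an empty groove.
- groove (a point): Middle of the front shaft's groove, on the shaft axis, 140 mm above the bench; axes as the mill's. The level shaft is 40 mm in diameter; the groove, slightly oiled, is 6 mm wide and 30 mm in diameter. Pulled level by its back towards -x, hooked close beside its middle prong, the clip springs off after about 12 mm at 10 to 17 N, then hangs on the hook or drops; hooked out on an arm it binds.
- shaft_end (a point): Centre of the front shaft's flat end face, 11 mm in +y from the groove's middle; axes as the mill's.
- gear_face (a point): On the shaft axis in the outer face of the white gear (110 mm diameter), 20 mm in -y from the groove's middle; axes as the mill's. Between gear and groove the shaft wears a brass bush of 42 mm diameter.
- clip: E-shaped retaining clip of spring steel, 70 mm outside diameter, 5 mm thick, 46 g, loose but snapped in the groove. Origin at the ring's centre, y axis along the ring's axis. Seated, its closed back faces -x (mill's front), its mouth +x. Rim radius 29 to 35 mm. Three prongs 6 mm broad reach in to radius 15 mm: one level from the middle of the back, one at the end of each springy arm.
- clip_window (a point): Middle of the clip's upper window (23 mm in -x, 9 mm in +z from the clip's origin): the opening above the middle prong, about 9 mm from shaft to rim along x and 12 mm high, through which a hook passes parallel to the shaft; axes as the clip's. A like window lies below the prong.
- pick: Hooked pick, 163 mm long, about 110 g, loose, lying flat on the bench, its hook in the bench's plane. Origin under the middle of the handle; x along the handle to the hook, z up, the hook points to -y. Wooden handle 88 mm long, 19 mm square, with a 24 mm square block at each end; axis 12 mm above the bench. Steel shank 6 mm thick, on the handle's axis, up to the bend at x = 115 mm.
- pick_grip (a point): Middle of the pick's handle, on its axis; axes as the pick's.
- pick_hook (a point): On the axis of the pick's hook, half-way along it; axes as the pick's. The hook is a round steel rod 4.4 mm thick and 22 mm long from the bend to its tip, pointing to -y and leaning 8 degrees back towards the handle.
- tray: Stainless parts tray, fixed, 200 mm (x) by 190 mm (y), 22 mm high, walls and floor 3 mm; origin on the bench under its middle.
- spare_gear: White gear of 110 mm diameter, 22 mm thick, lying on the bench; leave it. Origin under its middle.
- jar: White jar, 96 mm in diameter and 115 mm tall, standing on the bench; leave it. Origin under its middle.
- wash_bottle: Clear bottle, 64 mm in diameter and 170 mm tall, standing on the bench; leave it. Origin under its middle.
- screwdriver: Screwdriver, 200 mm long, lying on the bench; leave it. Origin under its middle, x towards its tip.

How it is judged (in metres and radians):
On the way, in this order (a step that is already met when the one before it is completed fails the run):
1. the pick pulls on the seated clip (contact force between pick and clip above 2 N and distance between clip and groove below 0.012 m), for 0.02 s.
2. the clip is off the shaft (distance between clip and groove above 0.05 m), for 0.1 s.
At the end, for the whole second after the job is handed in: The clip is at rest in the tray, flat or on edge (its centre within the tray's walls and less than 45 mm above the bench), and the pick lies at rest flat on the bench, outside the tray and touching nothing of it (handle axis less than 20 mm, hook less than 25 mm above the bench) (x of clip in the frame of tray between -0.095 and 0.095 m and y of clip in the frame of tray between -0.09 and 0.09 m and height (world z) of clip below 0.045 m and linear speed of each of clip, pick below 0.02 m/s and height (world z) of pick_grip below 0.02 m and height (world z) of pick_hook below 0.025 m and contact force between pick and tray below 0.1 N).
It fails at once if the fingers touch the clip while it is on the shaft (contact force between the fingers and clip above 1 N and distance between clip and groove below 0.03 m).
It fails at once if the spare gear is moved by more than 30 mm (distance of spare_gear from where it was at the start of the episode above 0.03 m).
It fails at once if the jar is moved or tipped (distance of jar from where it was at the start of the episode above 0.03 m or angle between jar's own z axis and vertical above 0.5 rad).
It fails at once if the bottle is moved or tipped (distance of wash_bottle from where it was at the start of the episode above 0.03 m or angle between wash_bottle's own z axis and vertical above 0.5 rad).
It fails at once if the screwdriver is moved by more than 30 mm (distance of screwdriver from where it was at the start of the episode above 0.03 m).
It also fails if it takes over 64 s, if anything falls off the work surface, if the arm or the gripper's body presses on something with over 40 N, if the wrist force passes 120 N, or if a joint passes its speed limit or range.

ROBOT

A 6-joint arm with a two-finger parallel gripper is mounted at the origin on the work surface. World frame = base frame: x ahead of the robot, y to its left, z up, the work surface at z = 0. Lengths are in m, angles in degrees, forces in N, time in s.
With the tool pointing down it reaches from about 0.325 to 0.925 m from the base axis. Payload 3.1 kg.
Tool frame: the origin (TCP) lies midway between the tips of the shut fingers; the grasp point (between the pads) lies 19 mm behind it; z points along the fingers, y is the direction in which the jaws open and shut (so a half turn about z gives the same grasp; the last joint's range is limited). The gripper opens to 85 mm and grips with 20 to 120 N. Pads are 22 mm wide; open, the fingers measure 114 mm over their backs; the gripper's body (76 mm by 85 mm) begins 54 mm behind the grasp point. The pads swing forward as they close: fully open they stand 13 mm farther back than shut.
Start: joints at [62.154, 12.427, 92.441, -0, 75.132, -6.429], TCP at [0.228, 0.582, 0.231] pointing down, gripper open.
Joint ranges: [-157.48, 157.48], [-44.54, 120.13], [17.64, 146.25], [-64.5, 244.5], [7.68, 150.69], [-147.95, 147.95]. Speed limits (degrees/s): [159.86, 159.86, 180, 180, 180, 180].

INTERFACE

Orientations are given as a 3x3 rotation matrix whose columns are the frame's x, y, z axes.
In Python, from bench import sensors, optics, env, models gives the robot as it stands.
- The arm moves only by the shell command python3 -m pendant 'ROWS'. ROWS is JSON, a list of rows, each a list of 3 entries, a list of its own where there are three numbers: the shift along the tool's x, y, z in m, then the turn, a rotation vector about the tool's x, y, z in degrees, then the closure, from 0 (fully open) to 1 (shut). A call has exactly 5 rows; each row shifts and turns the pose as measured when the row begins, along the tool's axes as they then stand; what a row does not reach is not made up. A row lasts 1/8 s, in which the tool goes at most 62.5 mm and 10.7 degrees, less where a joint would pass 70% of its speed; a pose out of reach is approached as far as the arm can. A call with a gripper value outside its range is refused whole. The fingers move at their own pace and stop on an object; the grip force is fixed at half the most. Time passes only in rows, so rows that do not move let the fingers close, or fill a call up. It gives the time, the measured TCP pose, the force and the opening at its end, in the units of the state.
- sensors.get_state(): the state, without advancing time (a new reading comes with each control period).
- optics.grab_frame(name): name is "side" or "top" or "wrist"; returns the picture (420x560x3 uint8, blue, green, red); there is no depth.
- optics.camera_model(name): a dict with "K" (3x3 intrinsics, pixels), "R" (3x3) and "t" (3): a world point X has camera coordinates R X + t; the wrist camera has in their place "T_tool_cam" (4x4, takes a point from camera to tool coordinates, whose origin is the TCP and whose axes are the flange's). Camera axes: x right, y down, z forward; pixel columns grow to the right and rows downward; lengths in m; the calibration is good to about 2 mm. A picture is of the moment at which its call begins: read the wrist's pose just before it. camera_model takes no time and is no camera call.
- env.close_job(): hands the job in, once; it reports no verdict.
Trained networks look in the newest picture that a camera, given by its name, has taken for a name from the list of things; names that differ only in an ending like _2 or _b are one class to them, and where a whole thing is asked for, a point or a joint stands for the part that bears it (a point fixed in the world has none). Each returns a list of dicts, best first, with "conf" (0 to 1); they miss things now and then, are a little off and sometimes report something else, mostly with a low value. They report only what shows in the picture. A call takes as long as a camera call.
- models.trace(thing, camera): "region" (420x560 bool, what is visible of it) and "box" ([left, top, right, bottom] in pixels, round what is visible of it).
The state is a dict: "t": time; "joints": joint angles; "joint_velocities": joint speeds; "joint_efforts": joint torques, N m; "ee_pos": TCP position; "eef_rot": TCP orientation; "ft_force": force on the tool from outside, world axes, zero at the start; "wrist_torque": the same for the moment, N m; "width": finger opening in m.
Only numpy, scipy, OpenCV 4.12 (cv2) and the standard library are available. Lean on these libraries where they do the work, as an engineer would, in place of code of your own. Each camera call takes 0.05 s, during which the arm holds its last target. There are 200 camera calls.

## Working session

There is one attempt and no reset: what is moved stays moved. The work goes in short steps, Python scripts to look and compute and a shell command to move; the robot and the scene stay as the last step left them, time stands still between calls to the robot, and variables do not carry over. Pictures are saved under pics/ and viewed, about 8 in all and at most 12, crops included, and the job is handed in when it is done.

```bash
mkdir -p pics; ls
cat > h.py <<'E'
import numpy as np,cv2
from bench import sensors,optics,env,models
def cam(n,st=None):
    m=optics.camera_model(n);K=np.array(m["K"])
    if n=="wrist":
        st=st or sensors.get_state();T=np.eye(4);T[:3,:3]=np.array(st["eef_rot"]).reshape(3,3);T[:3,3]=st["ee_pos"]
        C=np.linalg.inv(T@np.array(m["T_tool_cam"]));return K,C[:3,:3],C[:3,3]
    return K,np.array(m["R"]),np.array(m["t"]).ravel()
def proj(c,X):
    K,R,t=c;p=(np.atleast_2d(X)@R.T+t)@K.T;return p[:,:2]/p[:,2:]
def onplane(c,uv,z):
    K,R,t=c;d=R.T@np.linalg.inv(K)@np.r_[uv,1];o=-R.T@t;return o+d*(z-o[2])/d[2]
def tri(cs,uvs):
    A=[];b=[]
    for (K,R,t),uv in zip(cs,uvs):
        d=R.T@np.linalg.inv(K)@np.r_[uv,1];d/=np.linalg.norm(d);P=np.eye(3)-np.outer(d,d);A.append(P);b.append(P@(-R.T@t))
    return np.linalg.solve(sum(A),sum(b))
E
python3 - <<'E'
from h import *
np.set_printoptions(precision=3,suppress=True)
st=sensors.get_state();print(st["t"],st["ee_pos"],st["eef_rot"])
for n in("side","top","wrist"):
    c=cam(n,st);im=optics.grab_frame(n);cv2.imwrite(f"pics/{n}0.png",im);print(n,"cam pos",-c[1].T@c[2],"fwd",c[1][2])
    if n=="wrist":continue
    for th in("clip","pick","tray","mill","spare_gear","jar","wash_bottle","screwdriver","pick_hook"):
        for r in models.trace(th,n)[:1]:
            ys,xs=np.nonzero(r["region"]);print(n,th,round(r["conf"],2),r["box"],"cen",xs.mean().round(1),ys.mean().round(1),"z0",onplane(c,(xs.mean(),ys.mean()),0))
E
python3 -c "
import cv2,numpy as np
a=cv2.imread('pics/side0.png');b=cv2.imread('pics/top0.png')
"
```

```text
pics
0.0 [0.228 0.581 0.23 ] [[-0.931  0.365 -0.001]
 [ 0.365  0.931 -0.002]
 [ 0.    -0.002 -1.   ]]
side cam pos [-0.115 -0.628  0.922] fwd [ 0.523  0.552 -0.65 ]
side clip 0.28 [171.9, 162.8, 252.3, 219.4] cen 207.4 190.3 z0 [ 0.514  0.356 -0.   ]
side pick 0.68 [261.3, 137.7, 295.0, 180.1] cen 276.3 158.3 z0 [ 0.797  0.336 -0.   ]
side tray 0.81 [169.5, 163.9, 252.6, 220.7] cen 207.1 190.4 z0 [0.513 0.357 0.   ]
side mill 0.86 [291.3, 136.2, 489.4, 304.1] cen 384.8 219.3 z0 [ 0.817 -0.114  0.   ]
side spare_gear 0.77 [192.1, 233.3, 234.2, 268.9] cen 210.1 250.3 z0 [0.361 0.138 0.   ]
side jar 0.91 [259.0, 139.7, 293.6, 180.5] cen 276.1 158.2 z0 [0.797 0.337 0.   ]
side screwdriver 0.65 [357.8, 351.9, 387.0, 397.6] cen 373.0 376.6 z0 [ 0.389 -0.4    0.   ]
side pick_hook 0.66 [283.8, 266.9, 331.8, 308.0] cen 313.9 289.7 z0 [ 0.469 -0.151  0.   ]
top cam pos [0.304 0.076 1.633] fwd [ 0.147  0.003 -0.989]
top pick 0.6 [332.4, 232.2, 362.6, 235.3] cen 349.3 234.8 z0 [ 0.46  -0.169  0.   ]
top tray 0.93 [145.4, 184.8, 218.8, 262.2] cen 183.5 224.0 z0 [0.51  0.356 0.   ]
top mill 0.98 [252.9, 77.9, 426.1, 197.6] cen 341.8 142.4 z0 [ 0.762 -0.161  0.   ]
top spare_gear 0.7 [234.4, 254.9, 271.5, 288.6] cen 254.3 270.3 z0 [0.357 0.134 0.   ]
top jar 0.84 [189.2, 132.2, 219.8, 163.8] cen 204.1 148.3 z0 [0.756 0.287 0.   ]
top wash_bottle 0.84 [109.7, 203.9, 138.5, 227.9] cen 124.1 215.2 z0 [0.544 0.546 0.   ]
top screwdriver 0.82 [414.2, 217.5, 435.8, 272.8] cen 424.7 255.2 z0 [ 0.388 -0.402  0.   ]
top pick_hook 0.7 [334.9, 233.2, 366.9, 240.3] cen 348.8 234.8 z0 [ 0.46  -0.168  0.   ]
wrist cam pos [0.156 0.61  0.373] fwd [ 0.281 -0.113 -0.953]
```

View pics/side0.png

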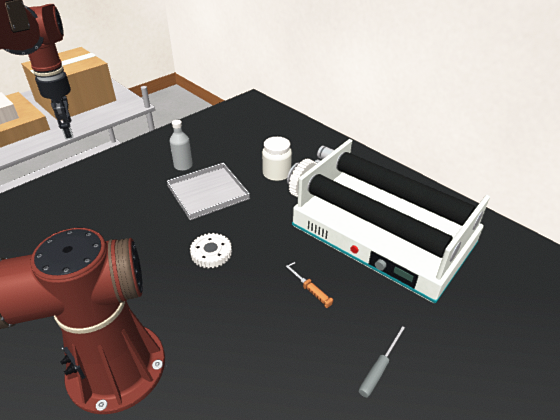

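View pics/top0.png

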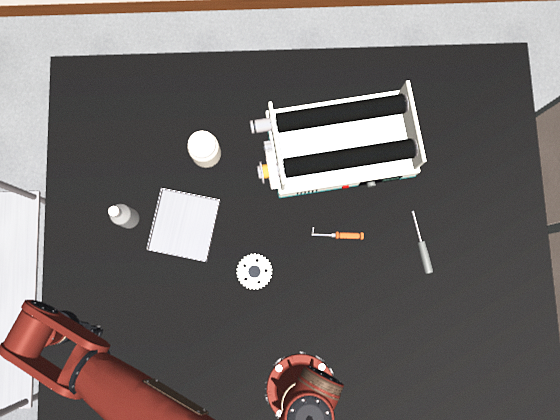

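Side view: the pick lies at about (290,265)–(330,303), its hook at the left end. The clip on the front shaft is near (305,178). Top view: pick at (313,230)–(364,236), hook towards +x. The front shaft's end is near (262,172) and the tray is centred at (183,224). Next I move above the pick.

```bash
cat >> h.py <<'E'
from scipy.spatial.transform import Rotation as Ro
np.set_printoptions(precision=3,suppress=True)
def down(a,roll=None):
    "tool pointing down, tool x at world angle a (deg)"
    a=np.radians(a);x=np.array([np.cos(a),np.sin(a),0]);z=np.array([0,0,-1.]);return np.stack([x,np.cross(z,x),z],1)
def plan(pos,R,n,st=None):
    st=st or sensors.get_state();p=np.array(st["ee_pos"]);R0=np.array(st["eef_rot"]).reshape(3,3)
    rv=Ro.from_matrix(R0.T@R).as_rotvec();d=(np.array(pos)-p)/n
    for i in range(n):
        Ri=R0@Ro.from_rotvec(rv*i/n).as_matrix();print(i,(Ri.T@d).round(4),np.degrees(rv/n).round(2))
E
python3 - <<'E'
from h import *
print(optics.camera_model("wrist"))
plan((0.455,-0.165,0.19),down(90),15)
E
```

```text
{'K': array([[313.477,   0.   , 279.087],
       [  0.   , 313.477, 211.827],
       [  0.   ,   0.   ,   1.   ]]), 'T_tool_cam': array([[-0.001, -0.953, -0.303,  0.078],
       [ 1.   , -0.001, -0.   ,  0.001],
       [ 0.   , -0.303,  0.953, -0.143],
       [ 0.   ,  0.   ,  0.   ,  1.   ]])}
0 [-0.032 -0.041  0.003] [-0.    0.    4.57]
1 [-0.035 -0.038  0.003] [-0.    0.    4.57]
2 [-0.038 -0.035  0.003] [-0.    0.    4.57]
3 [-0.041 -0.032  0.003] [-0.    0.    4.57]
4 [-0.043 -0.029  0.003] [-0.    0.    4.57]
5 [-0.046 -0.025  0.003] [-0.    0.    4.57]
6 [-0.047 -0.021  0.003] [-0.    0.    4.57]
7 [-0.049 -0.018  0.003] [-0.    0.    4.57]
8 [-0.05  -0.014  0.003] [-0.    0.    4.57]
9 [-0.051 -0.009  0.003] [-0.    0.    4.57]
10 [-0.052 -0.005  0.003] [-0.    0.    4.57]
11 [-0.052 -0.001  0.003] [-0.    0.    4.57]
12 [-0.052  0.003  0.003] [-0.    0.    4.57]
13 [-0.052  0.007  0.003] [-0.    0.    4.57]
14 [-0.051  0.011  0.003] [-0.    0.    4.57]
```

```bash
python3 -m pendant '[[[-0.032,-0.041,0.003],[0,0,4.6],0],[[-0.035,-0.038,0.003],[0,0,4.6],0],[[-0.038,-0.035,0.003],[0,0,4.6],0],[[-0.041,-0.032,0.003],[0,0,4.6],0],[[-0.043,-0.029,0.003],[0,0,4.6],0]]'
python3 -m pendant '[[[-0.046,-0.025,0.003],[0,0,4.6],0],[[-0.047,-0.021,0.003],[0,0,4.6],0],[[-0.049,-0.018,0.003],[0,0,4.6],0],[[-0.05,-0.014,0.003],[0,0,4.6],0],[[-0.051,-0.009,0.003],[0,0,4.6],0]]'
python3 - <<'E'
from h import *
plan((0.455,-0.165,0.17),down(90),5)
E
```

```text
t: 1.68
ee_pos: [0.3031, 0.3301, 0.2164]
eef_rot: [[-0.71, 0.704, 0.004], [0.704, 0.71, 0.003], [-0.0, 0.005, -1.0]]
ft_force: [-0.5, -0.2, 0.5]
width: 0.0854
t: 2.3
ee_pos: [0.3771, 0.073, 0.2025]
eef_rot: [[-0.368, 0.93, 0.012], [0.93, 0.368, 0.005], [-0.0, 0.012, -1.0]]
ft_force: [1.3, 0.5, -0.4]
width: 0.0852
0 [-0.05  -0.003  0.006] [ 0.14 -0.03  4.31]
1 [-0.05   0.001  0.006] [ 0.14 -0.03  4.31]
2 [-0.05   0.004  0.006] [ 0.14 -0.03  4.31]
3 [-0.049  0.008  0.006] [ 0.14 -0.03  4.31]
4 [-0.049  0.012  0.006] [ 0.14 -0.03  4.31]
```

```bash
python3 -m pendant '[[[-0.05,-0.003,0.006],[0.14,0,4.5],0],[[-0.05,0.001,0.006],[0.14,0,4.5],0],[[-0.05,0.004,0.006],[0.14,0,4.5],0],[[-0.05,0.008,0.006],[0.14,0,4.5],0],[[-0.05,0.012,0.006],[0.14,0,4.5],0]]'
python3 - <<'E'
from h import *
st=sensors.get_state();c=cam("wrist",st);im=optics.grab_frame("wrist");cv2.imwrite("pics/w1.png",im)
for th in("pick","pick_hook"):
  for r in models.trace(th,"wrist")[:2]:
    m=r["region"].astype(np.uint8);ys,xs=np.nonzero(m);P=np.array([onplane(c,p,.012)[:2] for p in zip(xs,ys)])
    mu=P.mean(0);u=np.linalg.svd(P-mu,full_matrices=False)[2][0];u*=np.sign(u[1]);s=(P-mu)@u;print(th,r["conf"],r["box"],"mean",mu,"axis ang",np.degrees(np.arctan2(u[1],u[0])),"ext",s.min(),s.max(),"ends",mu+u*s.min(),mu+u*s.max())
print(st["ee_pos"],st["eef_rot"])
E
```

```text
t: 2.92
ee_pos: [0.4546, -0.1772, 0.1744]
eef_rot: [[0.032, 0.999, 0.008], [0.999, -0.032, 0.001], [0.002, 0.008, -1.0]]
ft_force: [1.0, 1.1, 0.9]
width: 0.0854
pick 0.83 [271.0, 52.4, 318.2, 228.6] mean [ 0.464 -0.142] axis ang 85.26208000939226 ext -0.07191754444583388 0.0929879328320911 ends [ 0.458 -0.214] [ 0.471 -0.05 ]
pick_hook 0.64 [272.2, 52.3, 314.7, 229.6] mean [ 0.464 -0.143] axis ang 85.47177796253952 ext -0.07101796992688483 0.09401568158539547 ends [ 0.458 -0.214] [ 0.471 -0.05 ]
[ 0.455 -0.177  0.174] [[ 0.032  0.999  0.008]
 [ 0.999 -0.032  0.001]
 [ 0.002  0.008 -1.   ]]
```

View pics/w1.png

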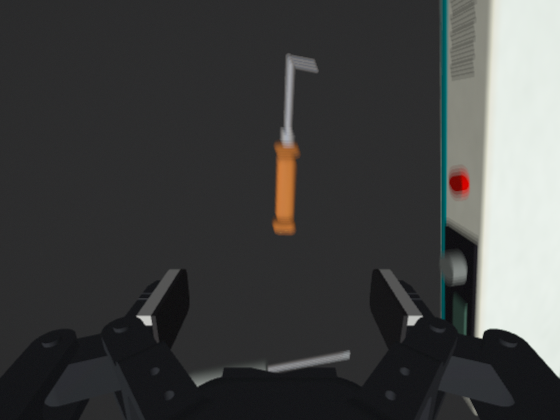

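The wrist view shows the pick upright in the picture. The handle runs from (284,234) to (287,144), the bend is at (290,56), and the hook points right to (317,68).

Run:
```python
from h import *
st=sensors.get_state();c=cam("wrist",st)
a,b,d=[onplane(c,p,z)[:2] for p,z in(((284.,233),.014),((287.3,145),.016),((289.5,58),.012))]
u=d-a;print(a,b,d,"len",np.linalg.norm(b-a),np.linalg.norm(u),"ang",np.degrees(np.arctan2(u[1],u[0])))
ang=np.degrees(np.arctan2(u[1],u[0]));g=a+u/np.linalg.norm(u)*.044;print("grip",g, st["ee_pos"])
plan((g[0],g[1],.05),down(ang),5)
```

```text
[ 0.459 -0.219] [ 0.465 -0.129] [ 0.469 -0.054] len 0.09002897258385033 0.16536617704784579 ang 86.66241328712638
grip [ 0.462 -0.175] [ 0.454 -0.177  0.174]
0 [0.001 0.001 0.025] [ 0.07 -0.02  0.3 ]
1 [0.001 0.001 0.025] [ 0.07 -0.02  0.3 ]
2 [0.001 0.001 0.025] [ 0.07 -0.02  0.3 ]
3 [0.001 0.001 0.025] [ 0.07 -0.02  0.3 ]
4 [0.001 0.001 0.025] [ 0.07 -0.02  0.3 ]
```

```bash
python3 -m pendant '[[[0.001,0.002,0.025],[0.1,0,0.3],0.3],[[0.001,0.002,0.025],[0.1,0,0.3],0.3],[[0,0.002,0.025],[0.1,0,0.3],0.3],[[0,0.002,0.025],[0.1,0,0.3],0.3],[[0,0,0.025],[0,0,0.3],0.3]]'
python3 - <<'E'
from h import *
st=sensors.get_state();c=cam("wrist",st);im=optics.grab_frame("wrist")
r=models.trace("pick","wrist")[:1]
for r in r:
    ys,xs=np.nonzero(r["region"]);P=np.array([onplane(c,p,.012)[:2] for p in zip(xs,ys)])
    mu=P.mean(0);u=np.linalg.svd(P-mu,full_matrices=False)[2][0];print(r["conf"],r["box"],mu,np.degrees(np.arctan2(u[1],u[0])))
plan((.462,-.175,.004),down(86.7),5)
E
```

```text
t: 3.7
ee_pos: [0.4648, -0.1707, 0.05]
eef_rot: [[0.052, 0.999, 0.006], [0.999, -0.052, 0.001], [0.002, 0.005, -1.0]]
ft_force: [0.6, 0.3, -0.2]
width: 0.0598
0.72 [251.0, 23.1, 322.3, 310.0] [ 0.464 -0.139] -95.15902166291151
0 [-0.001  0.     0.009] [-0.02 -0.05  0.06]
1 [-0.001  0.     0.009] [-0.02 -0.05  0.06]
2 [-0.001  0.     0.009] [-0.02 -0.05  0.06]
3 [-0.001  0.     0.009] [-0.02 -0.05  0.06]
4 [-0.001  0.     0.009] [-0.02 -0.05  0.06]
```

```bash
python3 -m pendant '[[[-0.001,0,0.015],[0,0,0],0.45],[[-0.001,0,0.015],[0,0,0],0.45],[[-0.001,0,0.01],[0,0,0],0.45],[[-0.001,0,0.005],[0,0,0],0.5],[[0,0,0],[0,0,0],0.6]]'
python3 -m pendant '[[[0,0,0],[0,0,0],1],[[0,0,0],[0,0,0],1],[[0,0,0],[0,0,0],1],[[0,0,0],[0,0,0],1],[[0,0,0],[0,0,0],1]]'
```

```text
t: 4.42
ee_pos: [0.4635, -0.173, 0.0025]
eef_rot: [[0.05, 0.999, 0.003], [0.999, -0.05, 0.003], [0.003, 0.003, -1.0]]
ft_force: [0.0, 0.1, -0.1]
width: 0.0344
t: 5.05
ee_pos: [0.4637, -0.1733, 0.0033]
eef_rot: [[0.051, 0.999, 0.003], [0.999, -0.051, 0.003], [0.003, 0.003, -1.0]]
ft_force: [-0.1, 0.1, -1.6]
width: 0.0175
```

```bash
python3 -m pendant '[[[0,0,-0.04],[0,0,0],1],[[0,0,-0.05],[0,0,0],1],[[0,0,-0.05],[0,0,0],1],[[0,0,-0.04],[0,0,0],1],[[0,0,0],[0,0,0],1]]'
python3 - <<'E'
import cv2,numpy as np
a=cv2.imread('pics/side0.png')[130:230,265:365];b=cv2.imread('pics/top0.png')[95:195,240:340]
f=lambda i:cv2.resize(i,(400,400),interpolation=cv2.INTER_CUBIC)
cv2.imwrite('pics/c1.png',np.hstack([f(a),f(b)]))
E
```

```text
t: 5.68
ee_pos: [0.4618, -0.1731, 0.1868]
eef_rot: [[0.051, 0.999, -0.0], [0.999, -0.051, 0.005], [0.005, -0.0, -1.0]]
ft_force: [-0.2, 0.0, -1.8]
width: 0.0177
```

View pics/c1.png

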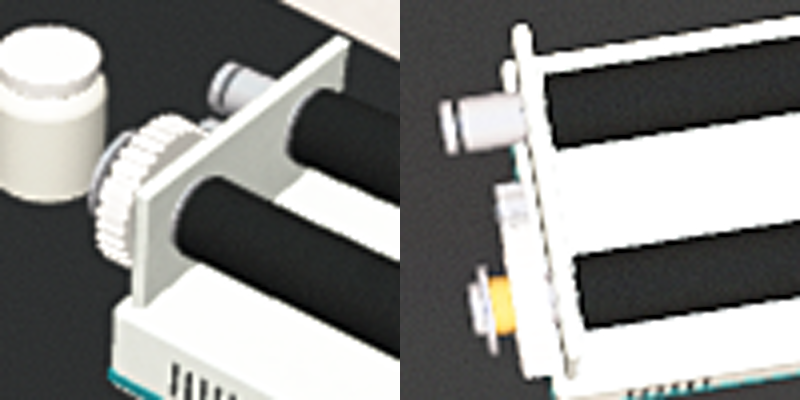

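The right half of the crop (the top view at 4x) shows the clip edge-on at source pixel (262,172) and the rear groove at about (253,126.5).

Run:
```python
from h import *
c=cam("top");g=onplane(c,(262.3,172.5),.14);r=onplane(c,(253,126.8),.14);d=r-g
print(g,r,np.linalg.norm(d),"mill x ang",np.degrees(np.arctan2(d[1],d[0])))
# roller axis direction check
a=onplane(c,(283.,168),.16);b=onplane(c,(413,149.5),.16);print(np.degrees(np.arctan2(*(a-b)[[1,0]]))-90)
st=sensors.get_state();print("pick axis dir rel tool", np.degrees(np.arctan2(.999,.051)))
```

```text
[0.639 0.098 0.14 ] [0.779 0.122 0.14 ] 0.14245775669485877 mill x ang 9.679431427726536
6.49272694985136
pick axis dir rel tool 87.07752733197509
```

```bash
python3 -m pendant '[[[0.06,0.006,-0.004],[0,0,0],1],[[0.06,0.006,-0.002],[0,0,0],1],[[0.06,0.006,0],[0,0,0],1],[[0.06,0.006,0],[0,0,0],1],[[0.06,0.005,0],[0,0,0],1]]'
python3 - <<'E'
from h import *
a=np.radians(8.5);mx=np.array([np.cos(a),np.sin(a),0]);my=np.array([-np.sin(a),np.cos(a),0])
G=np.array([.639,.098,0]);p=G-mx*(.023+.112)+my*(.060);p[2]=.16
print(p);plan(p,down(8.5),10)
E
```

```text
t: 6.3
ee_pos: [0.5037, 0.1286, 0.1855]
eef_rot: [[0.062, 0.998, -0.01], [0.998, -0.062, 0.004], [0.003, -0.01, -1.0]]
ft_force: [1.4, -1.0, -1.2]
width: 0.0181
[0.497 0.137 0.16 ]
0 [ 0.001 -0.001  0.003] [-0.06  0.02  7.79]
1 [ 0.001 -0.001  0.003] [-0.06  0.02  7.79]
2 [ 0.001 -0.001  0.003] [-0.06  0.02  7.79]
3 [ 0.001 -0.001  0.003] [-0.06  0.02  7.79]
4 [ 0.    -0.001  0.003] [-0.06  0.02  7.79]
5 [ 0.    -0.001  0.003] [-0.06  0.02  7.79]
6 [ 0.    -0.001  0.003] [-0.06  0.02  7.79]
7 [-0.    -0.001  0.003] [-0.06  0.02  7.79]
8 [-0.    -0.001  0.003] [-0.06  0.02  7.79]
9 [-0.    -0.001  0.003] [-0.06  0.02  7.79]
```

```bash
python3 -m pendant '[[[0.001,-0.001,0.003],[-0.1,0,7.8],1],[[0.001,-0.001,0.003],[-0.1,0,7.8],1],[[0.001,-0.001,0.003],[-0.1,0,7.8],1],[[0.001,-0.001,0.003],[-0.1,0,7.8],1],[[0.001,-0.001,0.003],[-0.1,0,7.8],1]]'
python3 -m pendant '[[[0,-0.001,0.003],[0,0,7.8],1],[[0,-0.001,0.003],[0,0,7.8],1],[[0,-0.001,0.003],[0,0,7.8],1],[[0,-0.001,0.003],[0,0,7.8],1],[[0,-0.001,0.003],[0,0,7.8],1]]'
python3 -m pendant '[[[0,0,0],[0,0,0],1],[[0,0,0],[0,0,0],1],[[0,0,0],[0,0,0],1],[[0,0,0],[0,0,0],1],[[0,0,0],[0,0,0],1]]'
python3 - <<'E'
from h import *
for n in("wrist","side","top"):
    st=sensors.get_state();im=optics.grab_frame(n);cv2.imwrite(f"pics/{n}2.png",im)
    for th in("clip","pick"):
        for r in models.trace(th,n)[:1]:print(n,th,r["conf"],r["box"])
E
```

```text
t: 6.92
ee_pos: [0.4921, 0.1402, 0.1572]
eef_rot: [[0.685, 0.728, -0.022], [0.728, -0.685, -0.001], [-0.016, -0.015, -1.0]]
ft_force: [-0.1, 0.2, -0.6]
width: 0.0176
t: 7.55
ee_pos: [0.4797, 0.1433, 0.1286]
eef_rot: [[0.993, 0.112, -0.043], [0.112, -0.994, -0.005], [-0.044, -0.0, -0.999]]
ft_force: [0.2, -0.3, -1.3]
width: 0.0178
t: 8.18
ee_pos: [0.4767, 0.1428, 0.1245]
eef_rot: [[0.992, 0.117, -0.051], [0.117, -0.993, -0.006], [-0.051, -0.0, -0.999]]
ft_force: [0.8, 0.3, -0.9]
width: 0.0177
wrist pick 0.78 [251.4, 1.2, 344.5, 361.0]
side clip 0.51 [226.4, 176.6, 276.4, 203.1]
side pick 0.59 [225.9, 178.2, 275.8, 202.5]
top clip 0.71 [249.8, 81.9, 427.5, 198.0]
```

View pics/wrist2.png

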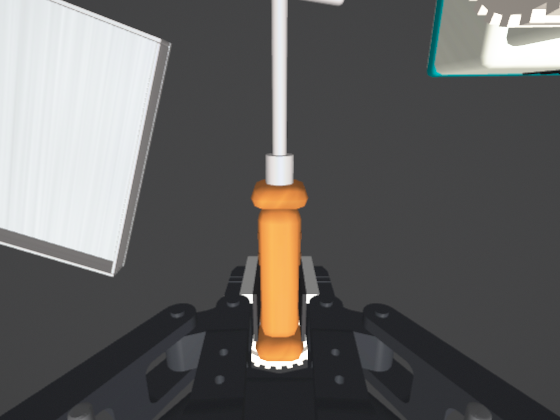

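The wrist view shows the pick held straight along the tool axis, with its shank at column 280. The hook is at the top edge, about (343,0), so the shaft is out of view. I'll fly in closer and higher to see the clip from the wrist.

Run:
```python
from h import *
plan((.571,.148,.22),down(8.5),5)
# handle ends in tool frame
m=optics.camera_model("wrist");K=np.array(m["K"]);T=np.array(m["T_tool_cam"])
def tz(uv,z):
    d=T[:3,:3]@np.linalg.inv(K)@np.r_[uv,1];o=T[:3,3];return o+d*(z-o[2])/d[2]
for uv,z in(((279.5,183),-.0187),((279.5,182),-.0087),((279.5,100),-.0087),((280,20),-.0087),((308,1.),-.0087),((343,2.),-.0087)):print(uv,tz(uv,z))
```

```text
0 [ 0.018  0.001 -0.02 ] [-0.01  0.59 -0.35]
1 [ 0.018  0.001 -0.02 ] [-0.01  0.59 -0.35]
2 [ 0.018  0.001 -0.02 ] [-0.01  0.59 -0.35]
3 [ 0.018  0.002 -0.019] [-0.01  0.59 -0.35]
4 [ 0.019  0.002 -0.019] [-0.01  0.59 -0.35]
(279.5, 183) [ 0.05  -0.    -0.019]
(279.5, 182) [ 0.048 -0.    -0.009]
(279.5, 100) [ 0.082 -0.    -0.009]
(280, 20) [ 0.111 -0.    -0.009]
(308, 1.0) [ 0.117  0.01  -0.009]
(343, 2.0) [ 0.117  0.023 -0.009]
```

```bash
python3 -m pendant '[[[0.02,0.001,-0.02],[0,0.6,-0.35],1],[[0.02,0.001,-0.02],[0,0.6,-0.35],1],[[0.02,0.001,-0.02],[0,0.6,-0.35],1],[[0.019,0.002,-0.019],[0,0.6,-0.35],1],[[0,0,0],[0,0,0],1]]'
python3 - <<'E'
from h import *
st=sensors.get_state();im=optics.grab_frame("wrist");cv2.imwrite("pics/wrist3.png",im);np.savez("w3.npz",p=st["ee_pos"],R=st["eef_rot"]);print(st["ee_pos"],st["eef_rot"],np.abs(st["joint_velocities"]).max())
for r in models.trace("clip","wrist"):
    ys,xs=np.nonzero(r["region"]);print(r["conf"],r["box"],xs.mean(),ys.mean())
E
```

```text
t: 9.25
ee_pos: [0.5591, 0.1481, 0.201]
eef_rot: [[0.99, 0.142, -0.012], [0.142, -0.99, -0.001], [-0.011, -0.001, -1.0]]
ft_force: [-0.7, 0.6, -0.0]
width: 0.0179
[0.559 0.148 0.201] [[ 0.99   0.142 -0.012]
 [ 0.142 -0.99  -0.001]
 [-0.011 -0.001 -1.   ]] 3.1109609819202233
0.69 [0.3, 77.9, 201.0, 308.5] 88.45565020915392 190.76794601691552
```

View pics/wrist3.png

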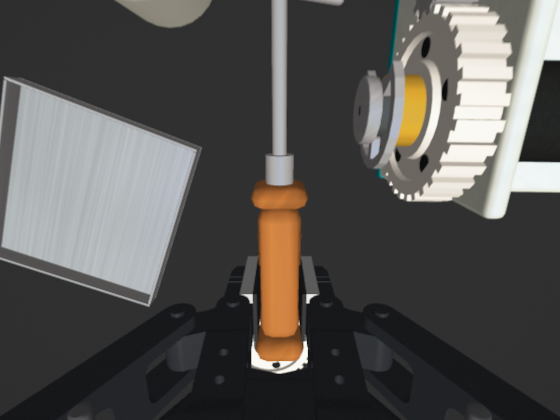

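The shaft end face shows at about (366,108), the clip's ring from (400,62) to (375,168), and the gear to its right. I'll zoom in for exact points.

Run:
```python
import cv2
a=cv2.imread('pics/wrist3.png')[40:190,330:450];cv2.imwrite('pics/c2.png',cv2.resize(a,(480,600),interpolation=cv2.INTER_CUBIC))
```

```text
(no output)
```

View pics/c2.png

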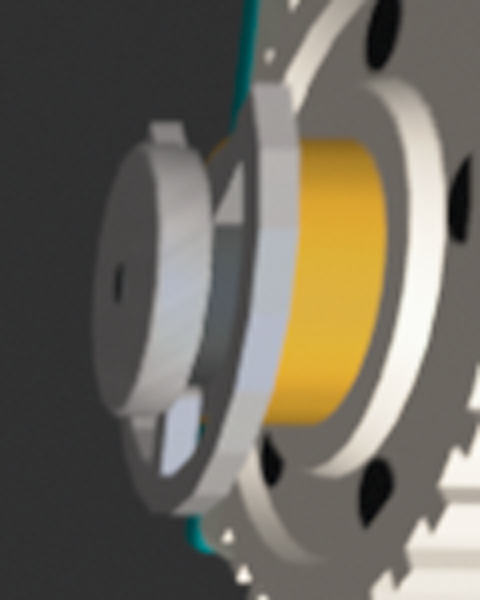

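The crop shows the end face's centre hole at picture pixel (359.8,110.8), face rows 75.5–144.5 and its left edge at 353. The clip's rim spans rows 61–169, with its right edge at column 405. I'll fit the mill pose to these.

```bash
cat > fit.py <<'E'
from h import *
from scipy.optimize import least_squares
d=np.load("w3.npz");c=cam("wrist",{"ee_pos":d["p"],"eef_rot":d["R"]})
t=np.linspace(0,2*np.pi,361)
def circ(q,r,y):
    X=np.stack([r*np.cos(t),0*t+y,r*np.sin(t)],1);return X@Ro.from_euler("z",q[2]).as_matrix().T+[q[0],q[1],.14+q[3]]
def f(q):
    e=proj(c,circ(q,20e-3,.011));h=proj(c,circ(q,0,.011))[0];a=proj(c,circ(q,35e-3,.0025));b=proj(c,circ(q,35e-3,-.0025))
    return np.r_[h-[359.75,110.75],e[:,0].min()-353,e[:,1].min()-75.5,e[:,1].max()-144.3,a[:,0].min()-360.5,a[:,1].max()-169,a[:,1].min()-61.2,b[:,0].max()-405,q[3]/.002]
s=least_squares(f,[.639,.098,.148,0]);q=s.x
print("groove",q[:2],"yaw",np.degrees(q[2]),"dz",q[3]);print("res",s.fun.round(1))
E
python3 fit.py
```

```text
groove [0.642 0.096] yaw 1.7184042146073308 dz -0.007796618778550329
res [ 1.4  2.5 -0.7  4.2  0.6 -2.8  0.3 -6.8  1.4 -3.9]
```

```bash
sed -i 's/,a\[:,1\].min()-61.2//' fit.py; python3 fit.py; sed 's#q\[3\]/.002#q[3]/.0005#' fit.py > fit2.py; python3 fit2.py
python3 - <<'E'
from h import *
# check: rear groove & rear from side image too: side view rear shaft end etc.
c=cam("top")
for g,yaw in(((.642,.096),8.),):
    R=Ro.from_euler("z",yaw,degrees=True).as_matrix()
    for X in([0,0,.14],[.14,0,.14],[0,.011,.14],[-.035,0,.14],[.035,0,.14]):print(X,proj(c,R@np.array(X)+[g[0],g[1],0]))
E
```

```text
groove [0.645 0.099] yaw 8.809180360133587 dz 0.0008510828354761522
res [ 0.7  0.4 -0.1  0.2  0.  -0.6 -0.7 -0.   0.4]
groove [0.644 0.099] yaw 8.389850545935833 dz 7.184542998897715e-05
res [ 0.7  0.4 -0.1  0.3 -0.1 -0.7 -0.8 -0.1  0.1]
[0, 0, 0.14] [[263.1   171.316]]
[0.14, 0, 0.14] [[255.301 126.179]]
[0, 0.011, 0.14] [[259.424 171.936]]
[-0.035, 0, 0.14] [[265.083 182.79 ]]
[0.035, 0, 0.14] [[261.131 159.918]]
```

The fit is subpixel: groove (0.644, 0.099), yaw 8.5°, height as given. Next I measure the hook in the same camera, from its tip at the image top.

Run:
```python
from h import *
im=cv2.imread("pics/wrist3.png").mean(2)
print(im[0:9,290:352:4].astype(int))
m=optics.camera_model("wrist");K=np.array(m["K"]);T=np.array(m["T_tool_cam"])
Ti=np.linalg.inv(T)
def pt(X):
    p=K@(Ti[:3,:3]@X+Ti[:3,3]);return p[:2]/p[2]
for o in(0,.0025,.005,.0075):
  for z in(-.0087,-.006):
    # near lower edge of hook at s along, tip
    print(o,z,[pt(np.array([o+.115-s*np.sin(.1396)-.0022,s*np.cos(.1396),z])).round(1) for s in(.012,.018,.022)],"block",pt(np.array([o+.044,0,z-.010])).round(1))
```

```text
[[ 46  46  49  72  88 113 126 137 149 157 165 172 177 157  47  47]
 [ 47  47  47  48  57  74 102 119 132 143 152 161 169 146  47  48]
 [ 48  48  46  47  47  49  65  87 113 126 137 148 156 121  47  47]
 [ 47  47  47  47  46  48  47  55  75 101 118 131 141  83  46  47]
 [ 47  47  47  47  47  47  47  47  48  65  85 111 122  54  46  47]
 [ 47  47  47  47  47  47  47  47  47  47  56  72  87  47  46  47]
 [ 47  48  47  46  46  46  48  48  47  48  48  48  55  48  47  47]
 [ 47  48  46  47  47  47  47  47  47  47  48  48  47  47  47  48]
 [ 47  48  47  47  47  47  47  46  46  47  47  47  47  48  47  47]]
0 -0.0087 [array([311.9,  19. ]), array([327.6,  21.5]), array([338. ,  23.2])] block [280.5 198. ]
0 -0.006 [array([311.2,  21. ]), array([326.6,  23.5]), array([336.7,  25.1])] block [280.4 196.3]
0.0025 -0.0087 [array([312.1,  11.4]), array([327.9,  14. ]), array([338.4,  15.6])] block [280.5 192.1]
0.0025 -0.006 [array([311.4,  13.6]), array([326.9,  16.1]), array([337.1,  17.7])] block [280.5 190.5]
0.005 -0.0087 [array([312.4,   3.7]), array([328.2,   6.3]), array([338.7,   8. ])] block [280.5 186.1]
0.005 -0.006 [array([311.6,   6.1]), array([327.1,   8.6]), array([337.5,  10.2])] block [280.5 184.6]
0.0075 -0.0087 [array([312.6,  -4.1]), array([328.5,  -1.5]), array([339.1,   0.3])] block [280.5 180. ]
0.0075 -0.006 [array([311.8,  -1.5]), array([327.5,   1. ]), array([337.8,   2.7])] block [280.5 178.7]
```

```bash
cat >> h.py <<'E'
G=np.array([.6443,.0988,.14]);YAW=8.5;Rm=Ro.from_euler("z",YAW,degrees=True).as_matrix()
H=np.array([.1193,.013,-.0087])
def tcp(x,y,z,rel=5.):
    "TCP for hook point (13 mm along hook) at mill-frame offset from groove"
    R=down(YAW+rel);return G+Rm@np.array([x,y,z])-R@H,R
def hook(st=None):
    st=st or sensors.get_state();R=np.array(st["eef_rot"]).reshape(3,3);return Rm.T@(np.array(st["ee_pos"])+R@H-G), Ro.from_matrix(down(YAW).T@R).as_rotvec(degrees=True)
E
python3 - <<'E'
from h import *
print(hook());p,R=tcp(-.0228,.042,.0085);print(p);plan(p,R,5)
E
```

```text
(array([0.039, 0.048, 0.065]), array([ 0.074, -1.015,  0.302]))
[0.497 0.122 0.14 ]
0 [-0.012  0.004  0.012] [-0.02  0.2  -1.06]
1 [-0.012  0.003  0.012] [-0.02  0.2  -1.06]
2 [-0.013  0.003  0.012] [-0.02  0.2  -1.06]
3 [-0.013  0.003  0.012] [-0.02  0.2  -1.06]
4 [-0.013  0.003  0.012] [-0.02  0.2  -1.06]
```

```bash
python3 -m pendant '[[[-0.016,0.003,0.012],[0,0.25,-1.3],1],[[-0.016,0.003,0.015],[0,0.25,-1.3],1],[[-0.016,0.003,0.015],[0,0.25,-1.3],1],[[-0.015,0.003,0.013],[0,0.25,-1.3],1],[[0,0,0],[0,0,0],1]]'
python3 - <<'E'
from h import *
print(hook());p,R=tcp(-.0228,.042,.0085);plan(p,R,2)
E
```

```text
t: 9.98
ee_pos: [0.4836, 0.124, 0.1347]
eef_rot: [[0.972, 0.235, -0.017], [0.235, -0.972, 0.0], [-0.017, -0.004, -1.0]]
ft_force: [-0.4, -0.4, -1.0]
width: 0.0174
(array([-0.035,  0.046,  0.001]), array([ 0.214, -0.961, -5.086]))
0 [ 0.006  0.003 -0.003] [-0.13  0.48  0.04]
1 [ 0.006  0.003 -0.003] [-0.13  0.48  0.04]
```

```bash
python3 -m pendant '[[[0.006,0.003,-0.003],[0,0.5,0],1],[[0.004,0.002,-0.002],[0,0.5,0],1],[[0,0,0],[0,0.3,0],1],[[0,0,0],[0,0,0],1],[[0,0,0],[0,0,0],1]]'
python3 - <<'E'
from h import *
for n in("side","top","wrist"):
    cv2.imwrite(f"pics/{n}4.png",optics.grab_frame(n))
print(hook());p,R=tcp(-.0228,.042,.0085);plan(p,R,1)
for n in("side","top"):
    c=cam(n);print(n,"groove px",proj(c,G),"hook px",proj(c,G+Rm@hook()[0]), "shaft end",proj(c,G+Rm@[0,.011,0]))
a=cv2.imread('pics/side4.png')[130:230,235:335];b=cv2.imread('pics/top4.png')[130:230,215:315]
f=lambda i:cv2.resize(i,(400,400),interpolation=cv2.INTER_CUBIC)
cv2.imwrite('pics/c4.png',np.hstack([f(a),f(b)]))
E
```

```text
t: 10.6
ee_pos: [0.498, 0.122, 0.1418]
eef_rot: [[0.972, 0.234, 0.011], [0.234, -0.972, 0.007], [0.012, -0.004, -1.0]]
ft_force: [-0.1, -0.4, -1.2]
width: 0.0176
(array([-0.022,  0.042,  0.012]), array([ 0.27 ,  0.64 , -5.051]))
0 [-0.001 -0.     0.002] [-0.24 -0.65  0.05]
side groove px [[294.595 173.752]] hook px [[278.212 168.506]] shaft end [[291.486 172.309]]
top groove px [[262.13  170.583]] hook px [[249.168 179.365]] shaft end [[258.46  171.234]]
```

View pics/c4.png

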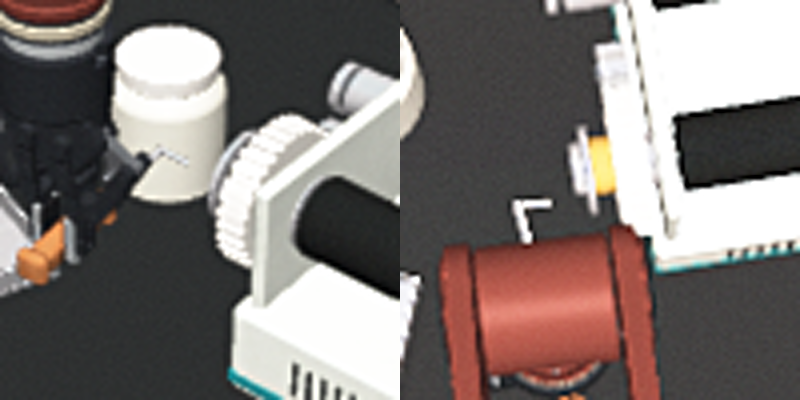

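Crop: in the side view the hook is at (278,169) against a predicted (278,168.5). In the top view hook and groove are 8.4 px apart against a predicted 8.8, so they agree within about 1 mm. I level the pick and begin the insertion.

```bash
python3 -m pendant '[[[-0.001,0,0.001],[-0.2,-0.4,0],1],[[0,0,0.001],[0,-0.2,0],1],[[0,0,0],[0,0,0],1],[[0,0,0],[0,0,0],1],[[0,0,0],[0,0,0],1]]'
python3 - <<'E'
from h import *
print(hook());p,R=tcp(-.0228,.020,.0085);plan(p,R,3)
E
```

```text
t: 11.38
ee_pos: [0.4964, 0.1218, 0.1391]
eef_rot: [[0.972, 0.234, -0.001], [0.234, -0.972, 0.0], [-0.001, -0.001, -1.0]]
ft_force: [-0.3, 0.1, -2.2]
width: 0.0178
(array([-0.023,  0.042,  0.008]), array([ 0.03 , -0.031, -5.062]))
0 [-0.001  0.007 -0.   ] [-0.01  0.01  0.02]
1 [-0.001  0.007 -0.   ] [-0.01  0.01  0.02]
2 [-0.001  0.007 -0.   ] [-0.01  0.01  0.02]
```

Level and on target. Insert 22 mm, then check.

```bash
python3 -m pendant '[[[-0.0007,0.0075,0],[0,0,0],1],[[-0.0007,0.0075,0],[0,0,0],1],[[-0.0007,0.007,0],[0,0,0],1],[[0,0,0],[0,0,0],1],[[0,0,0],[0,0,0],1]]'
python3 - <<'E'
from h import *
print(hook()*1 if 0 else (hook()[0]*1000,hook()[1]));p,R=tcp(-.0228,0,.0085);plan(p,R,3)
E
```

```text
t: 12.0
ee_pos: [0.4998, 0.0977, 0.1392]
eef_rot: [[0.972, 0.234, -0.0], [0.234, -0.972, 0.0], [-0.0, -0.0, -1.0]]
ft_force: [-0.7, 0.8, -1.0]
width: 0.0176
(array([-23.045,  17.732,   7.912]), array([ 0.013, -0.017, -5.008]))
0 [-0.     0.006 -0.   ] [-0.    0.01  0.  ]
1 [-0.     0.006 -0.   ] [-0.    0.01  0.  ]
2 [-0.     0.006 -0.   ] [-0.    0.01  0.  ]
```

```bash
python3 -m pendant '[[[-0.0003,0.004,0],[0,0,0],1],[[-0.0003,0.004,0],[0,0,0],1],[[-0.0003,0.004,0],[0,0,0],1],[[-0.0003,0.005,0],[0,0,0],1],[[0,0,0],[0,0,0],1]]'
python3 - <<'E'
from h import *
print(hook()[0]*1000,hook()[1])
for n in("side","top","wrist"):cv2.imwrite(f"pics/{n}5.png",optics.grab_frame(n))
a=cv2.imread('pics/side5.png')[140:220,255:335];b=cv2.imread('pics/top5.png')[130:210,220:300]
f=lambda i:cv2.resize(i,(400,400),interpolation=cv2.INTER_CUBIC)
cv2.imwrite('pics/c5.png',np.hstack([f(a),f(b)]))
E
```

```text
t: 12.62
ee_pos: [0.5029, 0.08, 0.1393]
eef_rot: [[0.972, 0.234, -0.0], [0.234, -0.972, 0.0], [-0.0, -0.0, -1.0]]
ft_force: [0.7, 0.3, -2.3]
width: 0.0174
[-22.689  -0.187   7.941] [ 0.011 -0.013 -5.041]
```

View pics/c5.png

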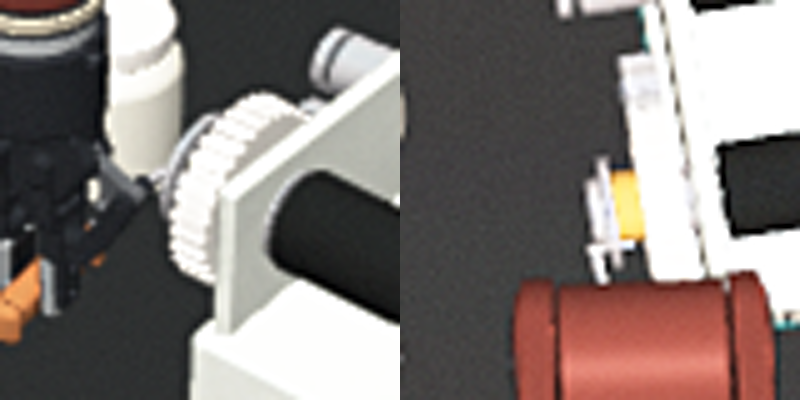

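The hook appears to cross the clip's plane inside the rim (top crop about (610,248), rim end at 255). I tilt the tip up a little, lower it towards the prong, and start pulling.

```bash
python3 -m pendant '[[[0,0.0005,0.0013],[-4,0,0],1],[[0,0.0005,0.0013],[-4,0,0],1],[[0,0,0],[0,0,0],1],[[-0.002,-0.0002,0],[0,0,0],1],[[-0.002,-0.0002,0],[0,0,0],1]]'
python3 -c "
from h import *
print(hook()[0]*1000,hook()[1],sensors.get_state()['ft_force'])"
```

```text
t: 13.4
ee_pos: [0.5003, 0.0789, 0.1372]
eef_rot: [[0.972, 0.232, 0.036], [0.234, -0.963, -0.136], [0.003, 0.14, -0.99]]
ft_force: [4.5, 1.1, -3.2]
width: 0.0174
[-25.503   0.552   7.998] [-8.061  0.545 -5.036] [ 4.515  1.074 -3.197]
```

```bash
python3 -m pendant '[[[-0.002,-0.0002,0],[0,0,0],1],[[-0.0025,-0.0002,0],[0,0,0],1],[[-0.0025,-0.0002,0],[0,0,0],1],[[-0.0025,-0.0002,0],[0,0,0],1],[[0,0,0],[0,0,0],1]]'
python3 -c "
from h import *
print(hook()[0]*1000,hook()[1],sensors.get_state()['ft_force'])"
```

```text
t: 14.02
ee_pos: [0.4999, 0.0781, 0.1393]
eef_rot: [[0.972, 0.229, 0.059], [0.235, -0.963, -0.129], [0.027, 0.139, -0.99]]
ft_force: [4.6, 0.3, -4.4]
width: 0.0178
[-26.344  -0.189  12.921] [-7.899  1.896 -4.986] [ 4.602  0.303 -4.429]
```

```bash
python3 -m pendant '[[[0,0,0],[0,-1.2,0],1],[[0,0,0.002],[0,-0.8,0],1],[[-0.003,-0.0003,0.001],[0,-0.3,0],1],[[-0.005,-0.0004,0.001],[0,-0.3,0],1],[[-0.005,-0.0004,0],[0,-0.3,0],1]]'
python3 -c "
from h import *
print(hook()[0]*1000,hook()[1],sensors.get_state()['ft_force'])"
```

```text
t: 14.65
ee_pos: [0.4962, 0.0768, 0.1384]
eef_rot: [[0.973, 0.228, 0.029], [0.23, -0.964, -0.136], [-0.003, 0.139, -0.99]]
ft_force: [11.4, 2.3, -5.4]
width: 0.0176
[-29.83   -1.575   8.526] [-7.982  0.179 -4.784] [11.418  2.251 -5.402]
```

```bash
python3 -m pendant '[[[-0.006,-0.001,0],[0,-0.4,0],1],[[-0.007,-0.001,0],[0,-0.4,0],1],[[-0.007,-0.001,0],[0,-0.4,0],1],[[-0.007,-0.0008,0],[0,-0.4,0],1],[[-0.007,-0.0007,0],[0,-0.4,0],1]]'
python3 -c "
from h import *
print(hook()[0]*1000,hook()[1],sensors.get_state()['ft_force'])"
```

```text
t: 15.28
ee_pos: [0.4666, 0.0734, 0.1398]
eef_rot: [[0.974, 0.227, 0.007], [0.225, -0.964, -0.143], [-0.026, 0.14, -0.99]]
ft_force: [-0.6, 0.3, -2.3]
width: 0.0178
[-59.47   -1.061   7.216] [-8.131 -1.153 -4.62 ] [-0.614  0.279 -2.337]
```

The clip has sprung off: the force dropped to near zero and the hook is at −59 mm. I back away gently and check with the network.

```bash
python3 -m pendant '[[[-0.005,0,0],[-2,0.5,0],1],[[-0.01,0,-0.003],[-2,0.4,0],1],[[-0.015,0,-0.005],[-2,0,0],1],[[-0.015,0,-0.005],[0,0,0],1],[[-0.01,0,0],[0,0,0],1]]'
python3 - <<'E'
from h import *
print(hook()[0]*1000,hook()[1],sensors.get_state()['ft_force'])
for n in("side","top","wrist"):
    cv2.imwrite(f"pics/{n}6.png",optics.grab_frame(n))
    for r in models.trace("clip",n)[:2]:print(n,r["conf"],r["box"])
for n in("side","top"):print(proj(cam(n),G+Rm@hook()[0]))
a=cv2.imread('pics/side6.png')[120:270,230:380];b=cv2.imread('pics/top6.png')[120:270,200:350]
f=lambda i:cv2.resize(i,(400,400),interpolation=cv2.INTER_CUBIC)
w=cv2.imread('pics/wrist6.png')[0:210,210:490]
cv2.imwrite('pics/c6.png',np.vstack([np.hstack([f(a),f(b)]),np.hstack([cv2.resize(w,(267,200)),np.zeros((200,533,3),np.uint8)])]))
E
```

```text
t: 15.9
ee_pos: [0.4049, 0.0621, 0.1511]
eef_rot: [[0.974, 0.224, 0.035], [0.226, -0.943, -0.244], [-0.022, 0.246, -0.969]]
ft_force: [0.2, -0.3, -0.5]
width: 0.0176
[-122.184   -1.887   20.142] [-14.281  -0.675  -4.676] [ 0.163 -0.292 -0.54 ]
side 0.42 [266.3, 183.4, 266.3, 202.3]
side 0.22 [171.6, 170.6, 225.6, 219.9]
wrist 0.61 [212.7, 0.0, 320.2, 66.4]
[[268.389 189.099]]
[[270.018 209.118]]
```

View pics/c6.png

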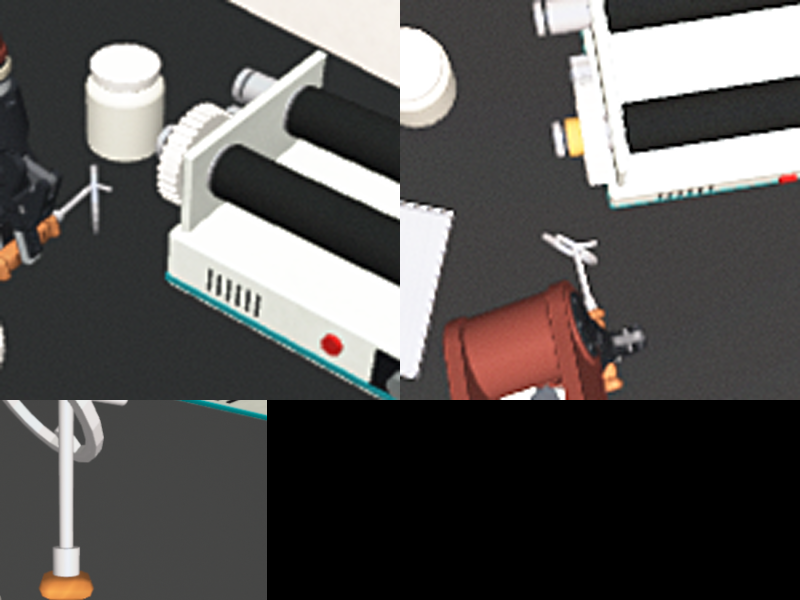

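The clip hangs on the hook: side crop (95,195), top crop (575,245). The bare bush shows on the shaft. I carry it to the tray with the tip tilted up.

Run:
```python
from h import *
R=down(13)@Ro.from_euler("x",-18,degrees=True).as_matrix()
T=np.array([.515,.36,.16]);p=T-R@np.array([.1193,.012,-.0087]);print(p);plan(p,R,10)
```

```text
[0.397 0.342 0.148]
0 [ 0.005 -0.027 -0.006] [-0.38  0.11  0.03]
1 [ 0.005 -0.027 -0.007] [-0.38  0.11  0.03]
2 [ 0.005 -0.027 -0.007] [-0.38  0.11  0.03]
3 [ 0.005 -0.026 -0.007] [-0.38  0.11  0.03]
4 [ 0.005 -0.026 -0.007] [-0.38  0.11  0.03]
5 [ 0.005 -0.026 -0.007] [-0.38  0.11  0.03]
6 [ 0.005 -0.026 -0.007] [-0.38  0.11  0.03]
7 [ 0.005 -0.026 -0.008] [-0.38  0.11  0.03]
8 [ 0.005 -0.026 -0.008] [-0.38  0.11  0.03]
9 [ 0.005 -0.026 -0.008] [-0.38  0.11  0.03]
```

```bash
python3 -m pendant '[[[0.001,-0.006,-0.002],[-1,0.1,0],1],[[0.003,-0.014,-0.004],[-1,0.1,0],1],[[0.005,-0.022,-0.006],[-1,0.1,0],1],[[0.005,-0.027,-0.007],[-0.5,0.1,0],1],[[0.005,-0.027,-0.007],[-0.5,0.1,0],1]]'
python3 -m pendant '[[[0.005,-0.027,-0.008],[0,0.1,0],1],[[0.005,-0.027,-0.008],[0,0.1,0],1],[[0.005,-0.027,-0.008],[0,0.1,0],1],[[0.005,-0.027,-0.008],[0,0.1,0],1],[[0.005,-0.024,-0.007],[0,0,0],1]]'
python3 - <<'E'
from h import *
st=sensors.get_state();R=np.array(st["eef_rot"]);print(np.array(st["ee_pos"])+R@[.1193,.012,-.0087],st["ft_force"])
R=down(13)@Ro.from_euler("x",-18,degrees=True).as_matrix()
T=np.array([.515,.36,.16]);p=T-R@np.array([.1193,.012,-.0087]);plan(p,R,3)
for n in("side","top","wrist"):
    cv2.imwrite(f"pics/{n}7.png",optics.grab_frame(n))
    for r in models.trace("clip",n)[:2]:print(n,r["conf"],r["box"])
E
```

```text
t: 16.82
ee_pos: [0.4049, 0.1665, 0.1485]
eef_rot: [[0.975, 0.214, 0.063], [0.223, -0.924, -0.311], [-0.008, 0.317, -0.948]]
ft_force: [0.1, -0.3, -1.5]
width: 0.0176
t: 17.45
ee_pos: [0.3982, 0.3152, 0.1421]
eef_rot: [[0.974, 0.216, 0.073], [0.228, -0.923, -0.309], [0.001, 0.318, -0.948]]
ft_force: [0.2, 0.7, -1.9]
width: 0.0183
[0.516 0.334 0.154] [ 0.151  0.653 -1.857]
0 [ 0.002 -0.008 -0.005] [ 0.18 -0.04  0.05]
1 [ 0.002 -0.008 -0.005] [ 0.18 -0.04  0.05]
2 [ 0.002 -0.008 -0.005] [ 0.18 -0.04  0.05]
wrist 0.92 [188.9, 0.0, 315.2, 64.7]
```

```bash
python3 -m pendant '[[[0,-0.012,-0.004],[0,0,0],1],[[0,-0.012,-0.004],[0,0,0],1],[[0,-0.003,0.012],[0,0,0],1],[[0,-0.006,0.018],[0,0,0],1],[[0,-0.006,0.018],[0,0,0],1]]'
python3 -m pendant '[[[0,-0.005,0.014],[0,0,0],1],[[0,0,0],[0,0,0],1],[[0,0,0],[7,0,0],1],[[0,0,0],[9,0,0],1],[[0,0,0],[9,0,0],1]]'
python3 - <<'E'
from h import *
st=sensors.get_state();R=np.array(st["eef_rot"]);print(np.array(st["ee_pos"])+R@[.1193,.012,-.0087],st["ft_force"])
optics.grab_frame("wrist")
for r in models.trace("clip","wrist")[:2]:print(r["conf"],r["box"])
E
```

```text
t: 18.38
ee_pos: [0.3932, 0.3373, 0.0901]
eef_rot: [[0.974, 0.213, 0.074], [0.225, -0.924, -0.309], [0.003, 0.317, -0.948]]
ft_force: [0.1, -0.1, -3.1]
width: 0.0175
t: 19.0
ee_pos: [0.3913, 0.3379, 0.071]
eef_rot: [[0.973, 0.228, -0.029], [0.23, -0.966, 0.117], [-0.001, -0.121, -0.993]]
ft_force: [-0.4, -0.4, -3.0]
width: 0.0178
[0.51  0.353 0.078] [-0.423 -0.37  -3.034]
0.7 [196.6, 0.7, 334.3, 58.4]
```

```bash
python3 -m pendant '[[[0,0,0],[9,0,0],1],[[0,0,0],[9,0,0],1],[[0,0,-0.003],[9,0,0],1],[[0,0,-0.003],[6,0,0],1],[[0,0,0],[0,0,0],1]]'
python3 - <<'E'
from h import *
st=sensors.get_state();R=np.array(st["eef_rot"]);print(np.array(st["ee_pos"])+R@[.1193,.012,-.0087],R[:,1],st["ft_force"])
for n in("wrist","side","top"):
    im=optics.grab_frame(n);cv2.imwrite(f"pics/{n}8.png",im)
    for r in models.trace("clip",n)[:2]:print(n,r["conf"],r["box"])
a=cv2.imread('pics/side8.png')[120:270,130:330];b=cv2.imread('pics/top8.png')[150:300,130:330]
f=lambda i,s:cv2.resize(i,s,interpolation=cv2.INTER_CUBIC)
w=cv2.imread('pics/wrist8.png')
cv2.imwrite('pics/c8.png',np.vstack([np.hstack([f(a,(400,300)),f(b,(400,300))]),np.hstack([f(w,(400,300)),np.zeros((300,400,3),np.uint8)])]))
E
```

```text
t: 19.73
ee_pos: [0.3935, 0.3333, 0.0776]
eef_rot: [[0.973, 0.177, -0.151], [0.232, -0.745, 0.625], [-0.002, -0.643, -0.766]]
ft_force: [-0.6, -0.9, -2.9]
width: 0.0173
[0.513 0.347 0.076] [ 0.177 -0.745 -0.643] [-0.554 -0.944 -2.88 ]
wrist 0.92 [242.8, 0.0, 383.4, 44.7]
top 0.64 [172.2, 219.6, 187.1, 227.9]
```

View pics/c8.png

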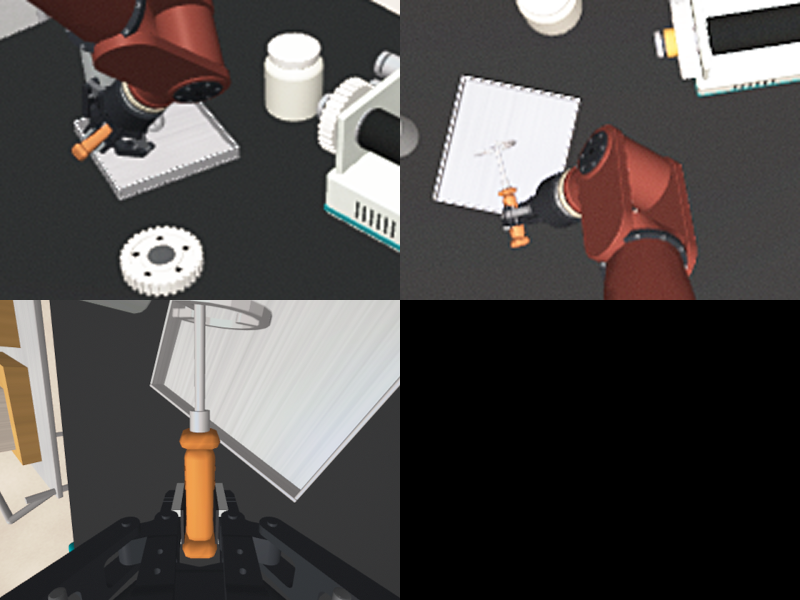

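The clip is still on the hook at about (495,150) in the top crop, over the middle of the tray. I tilt the tip down further.

```bash
python3 -m pendant '[[[0,-0.008,-0.01],[9,0,0],1],[[0,-0.008,-0.008],[9,0,0],1],[[0,-0.006,-0.004],[7,0,0],1],[[0,0,0],[0,0,0],1],[[0,0,0],[0,0,0],1]]'
python3 - <<'E'
from h import *
st=sensors.get_state();R=np.array(st["eef_rot"]);print(np.array(st["ee_pos"])+R@[.1193,.012,-.0087],R[:,1],st["ft_force"])
for n in("wrist","side","top"):
    im=optics.grab_frame(n);cv2.imwrite(f"pics/{n}9.png",im)
    for r in models.trace("clip",n)[:1]:ys,xs=np.nonzero(r["region"]);print(n,r["conf"],r["box"],onplane(cam(n),(xs.mean(),ys.mean()),.006))
E
```

```text
t: 20.65
ee_pos: [0.3943, 0.3367, 0.1134]
eef_rot: [[0.97, 0.111, -0.217], [0.244, -0.403, 0.882], [0.01, -0.909, -0.417]]
ft_force: [-0.2, -0.5, -1.1]
width: 0.0176
[0.513 0.353 0.107] [ 0.111 -0.403 -0.909] [-0.228 -0.492 -1.132]
wrist 0.92 [246.2, 0.0, 418.0, 40.8] [0.514 0.486 0.006]
```

```bash
python3 -m pendant '[[[0,-0.01,-0.004],[0,-3.5,7.6],1],[[0,-0.01,-0.004],[0,-3.5,7.6],1],[[0,-0.01,-0.004],[0,-3.5,7.6],1],[[0,0,0],[0,0,0],1],[[0,0,0],[0,0,0],1]]'
python3 - <<'E'
from h import *
st=sensors.get_state();R=np.array(st["eef_rot"]);print(np.array(st["ee_pos"])+R@[.1193,.012,-.0087],R[:,1],st["joints"],st["ft_force"])
for n in("wrist","side","top"):
    im=optics.grab_frame(n);cv2.imwrite(f"pics/{n}10.png",im)
    for r in models.trace("clip",n)[:1]:ys,xs=np.nonzero(r["region"]);print(n,r["conf"],r["box"],xs.mean(),ys.mean())
E
```

```text
t: 21.58
ee_pos: [0.3963, 0.3398, 0.1464]
eef_rot: [[0.878, -0.27, -0.395], [0.223, -0.5, 0.837], [-0.424, -0.822, -0.379]]
ft_force: [-0.9, -0.4, -2.9]
width: 0.0173
[0.501 0.353 0.089] [-0.27  -0.5   -0.822] [  1.67   23.658 113.196  57.997  88.686  66.084] [-0.923 -0.351 -2.869]
wrist 0.79 [244.7, 3.3, 334.8, 31.1] 289.56416666666667 10.814166666666667
top 0.57 [168.6, 222.5, 183.8, 229.9] 170.2 228.7
```

Run:
```python
from h import *
im=cv2.imread("pics/wrist10.png").mean(2)
ch=" .:-=+*#%@"
for r in range(0,56,3):print("".join(ch[min(9,int(v/25.6))] for v in im[r,200:440:2]))
print()
im=cv2.imread("pics/top10.png").mean(2);b=cv2.imread("pics/top0.png").mean(2)
for r in range(190,262,2):print("".join(ch[min(9,int(abs(im[r,c]-b[r,c])/12))] for c in range(145,235)))
```

```text
.......................:*####*###+====***+======..-++=+++**************+=+**********************************************
......................:*#######*====+****+=====:=**+==:=*+*****+++****+=************************************************
......................+#######======+****+==-:.+****+==+**********+=+***************************************************
......................-#####*=======+****+==:.+******+=+*******+===*****************************************************
.......................+###*=======-+****+==:+******+==+****+======*****************************************************
.......................:##*====-:...+****+==+*****+===***+=========*****************************************************
:.......................-+--:.......+****+==+****====*+============***************#*************************************
*...................................+****+==+***=======:*+=========***************#*************************************
%-..................................+****+==+++=====:...++=========*****************************************************
%#.........
[... 3731 characters left out ...]
         ..:.   
                               =%%*++#@@@@@@@@@@@@@@@@@@@@@@@@@@@.  ..        .. ..       
                                +@@#+*@@@@@@@- .@@@@@@@@@@@@@@@@.   ..........:.          
                                 %*#@@@@@@@@@@@@@@@@@@@@@@@@@@@@= . .---=-.               
                                -@@@@@@@@@@@@@@@@@@@@@@@@@@@@@@+.   :*   ..               
                                @@@@@@@#. :@@@@@@@@@@@@@@@@@@#@=    . .. .                
                               ==@@@:-  =#@@@@@@@@@@@@@@@@@@@@:.                          
                               =@@@@@@@##.#@@- +.  . . *@@%-:=                            
                                :**++#@%*++@@:
```

Run:
```python
from h import *
R=down(13)@Ro.from_euler("x",15,degrees=True).as_matrix()
p=np.array([.51,.365,.085])-R@np.array([.1193,.012,-.0087]);print(p);plan(p,R,8)
im=cv2.imread("pics/wrist10.png")[0:75,215:365];cv2.imwrite("pics/c10.png",cv2.resize(im,(800,400),interpolation=cv2.INTER_CUBIC))
```

```text
[0.391 0.352 0.08 ]
0 [0.003 0.006 0.005] [-6.15  2.58 -1.98]
1 [0.003 0.006 0.005] [-6.15  2.58 -1.98]
2 [0.002 0.005 0.006] [-6.15  2.58 -1.98]
3 [0.002 0.005 0.007] [-6.15  2.58 -1.98]
4 [0.001 0.004 0.007] [-6.15  2.58 -1.98]
5 [0.001 0.003 0.008] [-6.15  2.58 -1.98]
6 [0.001 0.002 0.008] [-6.15  2.58 -1.98]
7 [0.    0.002 0.008] [-6.15  2.58 -1.98]
```

View pics/c10.png

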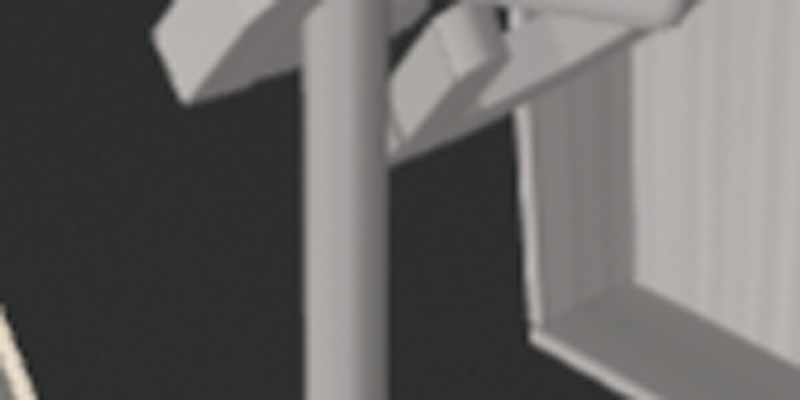

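The clip is still on the hook, jammed by tilt near the bend behind the shank (crop: prong at (450,60), hook tip at (690,10)). I'll bring the hook back to near level, rest the clip on the tray floor to unload it, then withdraw along the hook's axis.

```bash
python3 -m pendant '[[[0.003,0.006,0.005],[-6.2,2.6,-2],1],[[0.003,0.006,0.005],[-6.2,2.6,-2],1],[[0.002,0.005,0.006],[-6.2,2.6,-2],1],[[0.002,0.005,0.007],[-6.2,2.6,-2],1],[[0.001,0.004,0.007],[-6.2,2.6,-2],1]]'
python3 -m pendant '[[[0.001,0.003,0.008],[-6.2,2.6,-2],1],[[0.001,0.002,0.008],[-6.2,2.6,-2],1],[[0,0.002,0.008],[-6,2.6,-2],1],[[0,0,0],[0,0,0],1],[[0,0,0],[0,0,0],1]]'
python3 - <<'E'
from h import *
st=sensors.get_state();R=np.array(st["eef_rot"]);print(np.array(st["ee_pos"])+R@[.1193,.012,-.0087],R,st["ft_force"])
optics.grab_frame("wrist");
for r in models.trace("clip","wrist")[:1]:print(r["conf"],r["box"])
R=down(13)@Ro.from_euler("x",15,degrees=True).as_matrix()
p=np.array([.51,.365,.055])-R@np.array([.1193,.012,-.0087]);print(p);plan(p,R,5)
E
```

```text
t: 22.5
ee_pos: [0.3915, 0.3445, 0.1028]
eef_rot: [[0.97, 0.074, -0.23], [0.183, -0.847, 0.499], [-0.158, -0.527, -0.835]]
ft_force: [-1.2, 0.7, -1.7]
width: 0.0172
t: 23.12
ee_pos: [0.3855, 0.3488, 0.0774]
eef_rot: [[0.972, 0.228, -0.051], [0.234, -0.945, 0.231], [0.005, -0.236, -0.972]]
ft_force: [-0.2, 0.6, -1.6]
width: 0.0176
[0.505 0.363 0.084] [[ 0.972  0.228 -0.051]
 [ 0.234 -0.945  0.231]
 [ 0.005 -0.236 -0.972]] [-0.161  0.649 -1.629]
0.74 [250.6, 0.0, 344.4, 362.0]
[0.391 0.352 0.05 ]
0 [0.001 0.001 0.005] [ 0.27 -0.03  0.1 ]
1 [0.001 0.001 0.005] [ 0.27 -0.03  0.1 ]
2 [0.001 0.001 0.005] [ 0.27 -0.03  0.1 ]
3 [0.001 0.001 0.005] [ 0.27 -0.03  0.1 ]
4 [0.001 0.001 0.005] [ 0.27 -0.03  0.1 ]
```

```bash
python3 -m pendant '[[[0.001,0.001,0.008],[0,0,0],1],[[0.001,0.001,0.008],[0,0,0],1],[[0.001,0.001,0.008],[0,0,0],1],[[0.001,0.001,0.008],[0,0,0],1],[[0,0,0],[0,0,0],1]]'
python3 - <<'E'
from h import *
st=sensors.get_state();R=np.array(st["eef_rot"]);print(np.array(st["ee_pos"])+R@[.1193,.012,-.0087],st["ft_force"])
for n in ("wrist","top","side"):
  cv2.imwrite(f"pics/{n}11.png",optics.grab_frame(n))
  for r in models.trace("clip",n)[:1]:print(n,r["conf"],r["box"])
im=cv2.imread("pics/wrist11.png").mean(2);ch=" .:-=+*#%@"
for r in range(0,75,3):print("".join(ch[min(9,int(v/25.6))] for v in im[r,180:440:2]))
E
```

```text
t: 23.85
ee_pos: [0.3905, 0.3516, 0.0422]
eef_rot: [[0.974, 0.223, -0.051], [0.228, -0.946, 0.231], [0.003, -0.236, -0.972]]
ft_force: [-1.0, -0.1, -0.5]
width: 0.0178
[0.51  0.366 0.048] [-0.987 -0.142 -0.457]
wrist 0.76 [223.3, 0.5, 352.0, 33.8]
top 0.63 [164.9, 202.3, 183.3, 222.4]
side 0.42 [210.6, 173.7, 222.7, 188.8]
***######***#*******+++++=+++++*****##***###**+**##*+=##******+====+++++*******#*+=++*############################################
***######**###*******+++++==++++***###**####**+**##*+=##***###**#*##**+======++++=++*#############################################
**#######**##*********+++++===++++**##**####**+**##*+=#****##**#####*****++++++=++**##############################################
**######**###***###****+++++====+++****####***+**##*+=****###**#*********++++++++**###############################################
*#######*###***#####****+++++++===++++****#*#*+**##*+=***###***********++++++++***################################################
*#######*###***######****++++++++===++++++****+**##*+=***************++++++++*****######################################
[... 1799 characters left out ...]
#############################################
#####################################**######*+*###*+=#############*##############################################################
#####################################*#######*+**##*+=############**##############################################################
#####################################*######**+**##*+=###########**###############################################################
####################################*#######*#+**##*+=##########**################################################################
###################################*#######**#+**##*+=##########**################################################################
```

```bash
python3 -m pendant '[[[0.0005,-0.004,0],[0,0,0],1],[[0.0008,-0.006,0],[0,0,0],1],[[0.0008,-0.006,0],[0,0,0],1],[[0.0008,-0.006,0],[0,0,0],1],[[0.0008,-0.006,0],[0,0,0],1]]'
python3 - <<'E'
from h import *
st=sensors.get_state();R=np.array(st["eef_rot"]);print(np.array(st["ee_pos"])+R@[.1193,.012,-.0087],st["ft_force"])
for n in ("wrist","top","side"):
  cv2.imwrite(f"pics/{n}12.png",optics.grab_frame(n))
  for r in models.trace("clip",n)[:1]:print(n,r["conf"],r["box"])
im=cv2.imread("pics/wrist12.png").mean(2);ch=" .:-=+*#%@"
for r in range(0,75,3):print("".join(ch[min(9,int(v/25.6))] for v in im[r,180:440:2]))
E
```

```text
t: 24.78
ee_pos: [0.389, 0.3817, 0.0517]
eef_rot: [[0.974, 0.224, -0.047], [0.228, -0.945, 0.233], [0.007, -0.238, -0.971]]
ft_force: [0.7, 0.5, -0.7]
width: 0.0178
[0.508 0.396 0.058] [ 0.674  0.452 -0.731]
wrist 0.78 [322.2, 2.2, 389.7, 16.0]
top 0.21 [410.7, 208.2, 432.2, 273.7]
:.::::.::::.:.:::.-*#*-------=*##############*+#####*=#######*++==++++*****######**###################*+=+########################
:::::.:::::..:::::+##=-------+###############*+#####*=###############*=====++++*++#################*+=+*##########################
:.::::::.:.::::::-*#*-------=*###############*+#####*=##################+=*#####################*==+*#############################
..::::::::.::.:::+##=-------+################*+#####*=####################*==-==+*######**++====+#################################
::.::.::::::::.:-*#*-------=#################*+#####*=##########################*+======++**######################################
::::::::::::::::+##=-------*##################+#####*=############################################################################
::.:::::::::.:.-##+-------=####
[... 1757 characters left out ...]
####################################%########
::::::::-##+-------*##########################+#####*=############################################################################
::::..::+#*=------=###########################+#####*=#############################################################%###%##########
:::::::-##+-------*###########################+#####*+############################################################%###%###########
:::::::+#*=------+############################+#####*+###########################################################%%##%############
::::::-##+------=*############################+#####*+##########################################################%%##%#############
```

The clip appears to have come off and lies flat on the tray floor, right of the hook. I lift away and verify.

```bash
python3 -m pendant '[[[0.001,-0.008,0],[0,0,0],1],[[0,-0.008,-0.012],[-3,0,0],1],[[0,-0.005,-0.025],[-4,0,0],1],[[-0.01,0,-0.025],[-4,0,0],1],[[-0.02,0,-0.01],[-3,0,0],1]]'
python3 - <<'E'
from h import *
st=sensors.get_state();R=np.array(st["eef_rot"]);print(np.array(st["ee_pos"])+R@[.1193,.012,-.0087],st["ee_pos"],R[:,1],st["ft_force"])
for n in ("wrist","top","side"):
  cv2.imwrite(f"pics/{n}13.png",optics.grab_frame(n))
  for r in models.trace("clip",n)[:1]:ys,xs=np.nonzero(r["region"]);print(n,r["conf"],r["box"],onplane(cam(n,st),(xs.mean(),ys.mean()),.0055))
ch=" .:-=+*#%@"
im=cv2.imread("pics/wrist13.png").mean(2)
for r in range(0,120,5):print("".join(ch[min(9,int(v/25.6))] for v in im[r,180:560:3]))
im=cv2.imread("pics/top13.png").mean(2);b=cv2.imread("pics/top0.png").mean(2)
for r in range(190,262,2):print("".join(ch[min(9,int(abs(im[r,c]-b[r,c])/10))] for c in range(145,235)))
E
```

```text
t: 25.7
ee_pos: [0.3577, 0.3837, 0.1283]
eef_rot: [[0.975, 0.222, 0.007], [0.222, -0.975, -0.011], [0.004, 0.012, -1.0]]
ft_force: [-0.2, 0.4, -1.9]
width: 0.0177
[0.477 0.399 0.138] [0.358 0.384 0.128] [ 0.222 -0.975  0.012] [-0.221  0.355 -1.947]
side 0.73 [260.9, 136.5, 294.0, 182.4] [0.793 0.331 0.005]
:::::::::::::::-%#=*@@@@@@@@@@%#%@@#@@@%%#*+**##%%%%%@%%@@@@@@@@@@@@@@@@@@@@@@@@@@@@@@@@@@@@@@@@@@@@@@@@@@@@@@@%*--=**+::::::::
:::::::::::::::#%++%@@@@@@@@@@%#%@@#@@@@@@@@@@@@%%%#*#@@@@@@@@@@@@@@@@@@@@@@@@@@@@@@@@@@@@@@@@@@@@@@@@@@@@@@@@%*=-=**+:::::::::
::::::::::::::+%*=#@@@@@@@@@@@%#%@@#@@@@@@@@@@@@@@@@@@@@@@@@@@@@@@@@@@@@@@@@@@@@@@@@@@@@@@@@@@@@@@@@@@@@@@@@@%*--=**+::::::::::
:::::::::::::-##=*@@@@@@@@@@@@%#%@@#@@@@@@@@@@@@@@@@@@@@@@@@@@@@@@@@@@@@@@@@@@@@@@@@@@@@@@@@@@@@@@@@@@@@@@@@%*--=**+:::::::::::
:::::::::::::*%++%@@@@@@@@@@@@%#%@@#@@@@@@@@@@@@@@@@@@@@@@@@@@@@@@@@@@@@@@@@@@@@@@@@@@@@@@@@@@@@@@@@@@@@@@@%*-==**+::::::::::::
::::::::::::=%*=#@@@@@@@@@@@@@%#%@@#@@@@@@@@@@@@@@@@@@@@@@@@@@@@@@@@@@@@@@@@@@@@@@@@@@@@@@@@@@@@@@@@@@@@@@%*--=**+:::::::::::::
::::::::::::#%=*%@@@@@@@
[... 4785 characters left out ...]
                                          
=-@%@@@@ .     :                                                                          
+-@#@@@@@@..                                                                              
==.-@@@@@@@@..  -                                                                         
---==: =: -.%@:.= .                                                                       
=----=- .- -==-#@@                                                                        
 -==---=. --.-=+:*@=.                                                                     
= :-----=:  -::-=-.@+.                                                                    
##=.==----- - ::..--
```

```bash
python3 -m pendant '[[[0.03,0.005,-0.01],[0,0,0],1],[[0.035,0.01,-0.02],[0,0,0],1],[[0.035,0.01,-0.02],[0,0,0],1],[[0,0,0],[0,0,0],1],[[0,0,0],[0,0,0],1]]'
python3 - <<'E'
from h import *
st=sensors.get_state();print(st["ee_pos"])
n="wrist";cv2.imwrite(f"pics/{n}14.png",optics.grab_frame(n));c=cam(n,st)
for r in models.trace("clip",n)[:2]:
    ys,xs=np.nonzero(r["region"]);P=np.array([onplane(c,p,.0055)[:2] for p in zip(xs,ys)]);print(n,r["conf"],r["box"],P.mean(0),P.min(0),P.max(0))
for r in models.trace("tray",n)[:1]:print("tray",r["conf"],r["box"])
im=cv2.imread("pics/wrist14.png").mean(2);ch=" .:-=+*#%@"
for r in range(0,180,6):print("".join(ch[min(9,int(v/25.6))] for v in im[r,100:520:3]))
E
```

```text
t: 26.62
ee_pos: [0.4621, 0.3764, 0.17]
eef_rot: [[0.976, 0.218, -0.007], [0.218, -0.976, -0.016], [-0.01, 0.014, -1.0]]
ft_force: [-0.0, 0.0, -1.7]
width: 0.0181
[0.462 0.376 0.17 ]
wrist 0.95 [246.9, 54.4, 325.5, 135.9] [0.551 0.386] [0.518 0.356] [0.588 0.426]
wrist 0.22 [252.8, 0.1, 343.9, 362.4] [0.426 0.366] [0.251 0.304] [0.637 0.417]
tray 0.68 [182.2, 0.3, 463.4, 275.5]
:::::::::::::::::::::::::::::::::::::::::::::::::::::-#-#**###+=*%*:-=+++***#####+::::::::::::::::::::::::::::::::::::::::::::::::::::::::::
:::::::::::::::::::::::::::::::::::::::::::::::::::::#-*#**###++---+##-:::::::::::::::::::::::::::::::::::::::::::::::::::::::::::::::::::::
::::::::::::::::::::::::::::::::::::::::::::::::::::#=+##**###+%#%#==-=*#*::::::::::::::::::::::::::::::::::::::::::::::::::::::::::::::::::
:::::::::::::::::::::::::::::::::::::::::::::::::::**=##%+*#%#+###%%#%+=--+##=::::::::::::::::::::::::::::::::::::::::::::::::::::::::::::::
---:::::::::::::::::::::::::::::::::::::::::::::::=#-##%%+*#%#+##%%#%###%#=--=*#*:::::::::::::::::::::::::::::::::::::::::::::::::::::::::::
=------:::::::
[... 2810 characters left out ...]
::::::::::::::::::::::::::::::#-%%%%%%%%%%%%%%%%%%%%%#*#%#*%%%%#%%%%%%%%%%%%%%%%%%%%%%%%%%%%%%%%%%%%%#---#::::::::::::::::::::::::::::::
:::::::::::::::::::::::::::::::::%-%%%%%%%%%%%%%%%%%%%%++*******+%#%%%%%%%%%%%%%%%%%%%%%%%%%%%%%%%%%%%%%*---#:::::::::::::::::::::::::::::::
::::::::::::::::::::::::::::::::#-#%%%%%%%%%%%%%%%%%%%%+*###%###+#%%%%%%%%%%%%%%%%%%%%%%%%%%%%%%%%%%%%%=--+*::::::::::::::::::::::::::::::::
:::::::::::::::::::::::::::::::*+*%%%%%%%%%%%%%%%%%%%#%**###%###+%%%%%%%%%%%%%%%%%%%%%%%%%%%%%%%%%%%%%---*-:::::::::::::::::::::::::::::::::
::::::::::::::::::::::::::::::+*+%%%%%%%%%%%%%%%%%%%#%%**###%###+%%%%%%%%%%%%%%%%%%%%%%%%%%%%%%%%%%%%---#:::::::::::::::::::::::::::::::::::
```

The clip is confirmed flat in the tray: its traced span is 70 x 70 mm and its centre is (0.551, 0.386), about 40 mm from the tray's middle. Now I lay the pick down on free bench.

Run:
```python
from h import *
plan((.405,-.05,.10),down(13),10)
```

```text
0 [-0.015  0.04   0.008] [ 0.08  0.05 -0.03]
1 [-0.015  0.04   0.008] [ 0.08  0.05 -0.03]
2 [-0.015  0.04   0.008] [ 0.08  0.05 -0.03]
3 [-0.015  0.04   0.007] [ 0.08  0.05 -0.03]
4 [-0.015  0.04   0.007] [ 0.08  0.05 -0.03]
5 [-0.015  0.04   0.007] [ 0.08  0.05 -0.03]
6 [-0.015  0.04   0.007] [ 0.08  0.05 -0.03]
7 [-0.015  0.04   0.007] [ 0.08  0.05 -0.03]
8 [-0.015  0.04   0.007] [ 0.08  0.05 -0.03]
9 [-0.015  0.04   0.007] [ 0.08  0.05 -0.03]
```

```bash
python3 -m pendant '[[[-0.025,0.035,0],[0,0,0],1],[[-0.025,0.04,0],[0,0,0],1],[[-0.02,0.04,0.005],[0,0,0],1],[[-0.015,0.04,0.007],[0,0,0],1],[[-0.015,0.04,0.007],[0,0,0],1]]'
python3 -m pendant '[[[-0.012,0.04,0.007],[0,0,0],1],[[-0.012,0.04,0.007],[0,0,0],1],[[-0.012,0.04,0.007],[0,0,0],1],[[-0.01,0.035,0.007],[0,0,0],1],[[0,0,0],[0,0,0],1]]'
python3 - <<'E'
from h import *
plan((.405,-.05,.03),down(13),5)
E
```

```text
t: 27.4
ee_pos: [0.4012, 0.1622, 0.1522]
eef_rot: [[0.973, 0.23, -0.008], [0.23, -0.973, -0.016], [-0.011, 0.014, -1.0]]
ft_force: [0.5, 0.1, -1.9]
width: 0.0177
t: 28.02
ee_pos: [0.3855, -0.004, 0.1236]
eef_rot: [[0.973, 0.232, -0.011], [0.231, -0.973, -0.016], [-0.014, 0.013, -1.0]]
ft_force: [0.5, 0.7, -2.1]
width: 0.0175
0 [0.002 0.01  0.019] [0.15 0.16 0.08]
1 [0.002 0.01  0.019] [0.15 0.16 0.08]
2 [0.002 0.01  0.019] [0.15 0.16 0.08]
3 [0.002 0.01  0.019] [0.15 0.16 0.08]
4 [0.002 0.01  0.019] [0.15 0.16 0.08]
```

```bash
python3 -m pendant '[[[0.004,0.012,0.02],[0.3,0.3,0],1],[[0.004,0.012,0.02],[0.3,0.3,0],1],[[0.004,0.012,0.02],[0.2,0.3,0],1],[[0.002,0.01,0.02],[0.1,0.1,0],1],[[0,0,0.01],[0,0,0],1]]'
python3 - <<'E'
from h import *
st=sensors.get_state();plan((st["ee_pos"][0],st["ee_pos"][1],.0035),down(13),3)
E
```

```text
t: 28.65
ee_pos: [0.4106, -0.0416, 0.0324]
eef_rot: [[0.972, 0.236, 0.007], [0.236, -0.972, 0.007], [0.009, -0.005, -1.0]]
ft_force: [-1.2, -0.5, -0.2]
width: 0.0177
0 [-0.    0.    0.01] [-0.09 -0.16  0.22]
1 [-0.    0.    0.01] [-0.09 -0.16  0.22]
2 [-0.    0.    0.01] [-0.09 -0.16  0.22]
```

```bash
python3 -m pendant '[[[0,0,0.01],[-0.1,-0.2,0],1],[[0,0,0.01],[-0.1,-0.2,0],1],[[0,0,0.006],[-0.1,-0.1,0],1],[[0,0,0.001],[0,0,0],1],[[0,0,0],[0,0,0],1]]'
python3 - <<'E'
from h import *
st=sensors.get_state();plan((st["ee_pos"][0],st["ee_pos"][1],.0035),down(13),1)
E
```

```text
t: 29.28
ee_pos: [0.4106, -0.0392, 0.0042]
eef_rot: [[0.971, 0.239, -0.001], [0.239, -0.971, -0.0], [-0.001, 0.0, -1.0]]
ft_force: [0.4, 0.7, -0.9]
width: 0.0177
0 [ 0.    -0.     0.001] [0.01 0.04 0.82]
```

Level at z = 4.2 mm, the grasp height. Open gently and retreat upward.

```bash
python3 -m pendant '[[[0,0,0],[0,0,0],0.6],[[0,0,0],[0,0,0],0.4],[[0,0,0],[0,0,0],0.3],[[0,0,-0.005],[0,0,0],0.2],[[0,0,-0.02],[0,0,0],0.2]]'
python3 -m pendant '[[[0,0,-0.04],[0,0,0],0.2],[[0,0,-0.05],[0,0,0],0.2],[[0,0,-0.05],[0,0,0],0.2],[[0,0,0],[0,0,0],0.2],[[0,0,0],[0,0,0],0.2]]'
python3 - <<'E'
from h import *
st=sensors.get_state();c=cam("wrist",st);cv2.imwrite("pics/wrist15.png",optics.grab_frame("wrist"))
for r in models.trace("pick","wrist")[:1]:
    ys,xs=np.nonzero(r["region"]);P=np.array([onplane(c,p,.012)[:2] for p in zip(xs,ys)]);mu=P.mean(0);u=np.linalg.svd(P-mu,full_matrices=False)[2][0];s=(P-mu)@u
    print("pick",r["conf"],r["box"],mu,"length",np.ptp(s),P.min(0),P.max(0))
for n in("top","side"):
    optics.grab_frame(n);c=cam(n)
    for th in("clip","pick","tray","spare_gear","jar","wash_bottle","screwdriver"):
        for r in models.trace(th,n)[:1]:
            ys,xs=np.nonzero(r["region"]);print(n,th,round(r["conf"],2),np.round(r["box"]),onplane(c,(xs.mean(),ys.mean()),0)[:2])
E
```

```text
t: 29.9
ee_pos: [0.4108, -0.0395, 0.0302]
eef_rot: [[0.971, 0.238, -0.0], [0.238, -0.971, -0.0], [-0.0, 0.0, -1.0]]
ft_force: [1.1, 0.8, -0.7]
width: 0.0683
t: 30.52
ee_pos: [0.4112, -0.0396, 0.177]
eef_rot: [[0.971, 0.238, 0.004], [0.238, -0.971, -0.001], [0.003, 0.002, -1.0]]
ft_force: [-0.5, -0.3, -0.1]
width: 0.0684
pick 0.73 [265.9, 59.5, 303.6, 233.1] [ 0.444 -0.032] length 0.16478389074977925 [ 0.369 -0.059] [ 0.533 -0.007]
top pick 0.41 [297. 215. 313. 262.] [ 0.404 -0.038]
top tray 0.73 [146. 186. 219. 261.] [0.509 0.356]
top jar 0.78 [188. 128. 222. 167.] [0.756 0.288]
top wash_bottle 0.74 [108. 202. 139. 226.] [0.545 0.547]
top screwdriver 0.52 [414. 211. 433. 272.] [ 0.404 -0.399]
side clip 0.22 [289. 137. 491. 302.] [ 0.817 -0.114]
side pick 0.86 [257. 246. 299. 286.] [ 0.44  -0.028]
side tray 0.57 [170. 164. 240. 221.] [0.508 0.361]
side spare_gear 0.56 [191. 235. 232. 269.] [0.361 0.138]
side jar 0.64 [284. 141. 294. 178.] [0.831 0.319]
side wash_bottle 0.64 [169. 128. 191. 173.] [0.582 0.607]
side screwdriver 0.73 [356. 337. 397. 396.] [ 0.4   -0.398]
```

```bash
python3 -c "
from h import *
print(env.close_job())"
```

```text
the job is handed in; nothing more can be done
None
```

I pulled the clip off the shaft with the hooked pick, put it in the parts tray and laid the pick flat on the bench. I handed the job in at about 31 s; no verdict was reported.

- **Pull:** I gripped the pick by its handle and passed the hook through the clip's upper window. Pulling level towards the mill's front gave about 11 N before the clip sprang off and hung on the hook. The fingers never touched it.
- **Clip:** It would not slide off the tilted hook, so I rested it on the tray floor to take the weight off and drew the hook out. The last look at it, before I laid the pick down, showed it flat in the tray. Its traced span was 70 x 70 mm and its centre was about 50 mm from the tray's middle, inside the walls.
- **Pick:** It lies at about (0.41, -0.04), clear of the tray, with a measured length of 165 mm against 163 mm. It was set down level at the height it was gripped, and the fingers let go cleanly.
- **Other things:** The jar, bottle and spare gear showed within a few millimetres of where they started. I never went near the screwdriver.

**Disagreements:**
- The final top and side pictures could not confirm the clip: the top view did not pick it out on the steel tray, and the side view gave only a false low-confidence hit on the mill.
- The side view's reading for the jar was a partial trace about 35 mm off, while the top view showed it unmoved.
- The screwdriver's trace centre shifted by about 11–16 mm between pictures, which I take to be incomplete tracing.

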